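# Open the stoneware pots with the lid lifter from the push-latch drawer

## Robot

A 7-joint arm with a two-finger parallel gripper is mounted at the origin on a cart in front of the work surface, level with it; the furniture and walls round the work are solid. World frame = base frame: x ahead of the robot, y to its left, z up, the work surface at z = 0. Lengths are in m, angles in rad, forces in N, time in s.
With the tool pointing down it reaches from about 0.35 to 0.9 m from the base axis. Payload 8.1 kg.
Tool frame: the origin (TCP) lies at the very end of the fingers, on their centre line; the grasp point (between the pads) lies 19 mm behind it (arm.tcp_to_grasp is the z of the grasp point in the tool frame, in m); z points along the fingers, y is the line along which they close (so a half turn about z gives the same grasp; the last joint's range is limited). The gripper opens to 92 mm and grips with 3 to 60 N. Pads are 19 mm wide; open, the fingers measure 130 mm over their backs; the gripper's body (75 mm by 190 mm) begins 47 mm behind the grasp point.
Start: joints at [1.035, 0.434, 0.025, 1.573, -0.012, 1.134, -0.075], TCP at [0.262, -0.567, 0.227] pointing down, gripper open.
Joint ranges: [-2.62, 2.62], [-0.44, 2.09], [-1.27, 1.32], [0.08, 2.57], [-1.32, 4.46], [0.12, 2], [-2.74, 2.74]. Speed limits (rad/s): [2.22, 2.22, 3.01, 3.01, 3.14, 3.14, 3.14].

## Interface

Orientations are given as a rotation vector (axis times angle).
In Python, from cell import readout, vision, sign_off, arm gives the robot as it stands. The module is installed in compiled form; this text tells all that it offers.
- The arm moves only by the shell command python3 -m creep 'ROWS' [FORCE]. ROWS is JSON, a list of rows, each a list of 5 numbers: the shift along the tool's x, y, z in units of 4 cm (1.0 is 4 cm), then the turn about the tool's z in units of 4 degrees (1.0 is 4 degrees), then the opening, from 0 (shut) to 1 (fully open). A call has 1 to 12 rows; each row shifts and turns the commanded pose from where the row before left it, along the tool's axes as they then stand; what a row does not reach is not made up. A row lasts 1/8 s, in which the tool goes at most 62.5 mm and 10.7 degrees, less where a joint would pass 70% of its speed; a pose out of reach is approached as far as the arm can. A call with a number of a shift or a turn outside -1 to 1 is refused whole. A call with a gripper value outside its range is refused whole. The fingers move at their own pace and stop on an object; FORCE is the grip in N (left out, the last holds). Time passes only in rows, so rows that do not move let the fingers close. It gives the time, the measured TCP pose, the force, the opening and the grip force at its end, in the units of the state.
- readout.observe(): the state, without advancing time (a new reading comes with each control period).
- vision.get_image(name): name is "scene" or "top"; returns a dict with "pixels" (480x640x3 uint8, blue, green, red), "z_map" (480x640 float32, m along the optical axis (not along the pixel's ray), 0 where there is no reading), "camera_matrix" (3x3 intrinsics, pixels), "position" and "rotation" of the camera in the world. Camera axes: x right, y up, looking along -z (the intrinsics and any distortion apply to the point x, -y, -z); pixel columns grow to the right and rows downward; lengths in m; the calibration is good to about 2 mm. A picture is of the moment at which its call begins.
- sign_off(): hands the job in; it is judged then, once.
The state is a dict: "clock": time; "joints": joint angles; "dq": joint speeds; "joint_efforts": joint torques, N m; "position": TCP position; "ee_rot": TCP orientation; "force": force on the tool from outside, world axes, zero at the start; "ft_torque": the same for the moment, N m; "width": opening from 0.0 (shut) to 1.0 (fully open); "gripper_force": force on a finger pad.
Only numpy, scipy, OpenCV 4.12 (cv2) and the standard library are available. Lean on these libraries where they do the work, as an engineer would, in place of code of your own. Each camera call takes 0.05 s, during which the arm holds its last target. There are 200 camera calls.

## Task

Open the storage pots so they can be refilled: press in the front of the handle-less bench drawer until it lets go and springs out, pull it open and take out the lid lifter, and with its blade prise loose every lid that is still pressed into a pot (do not take hold of a lid with the fingers while it is still seated; the whole pot would come up with it). Put all those lids into the wooden bowl and lay the lifter flat in the drawer again, then push the drawer shut until it latches. The pots must stay standing.

Things in the scene. Friction and masses are not known exactly. Their poses are not given: they have to be found in the camera images.
- chest: Low beech chest with one drawer, 165 deep x 200 wide x 68 mm high, fixed. Origin: centre of its underside; x axis to the back, so the drawer opens along -x. Shut, the front's outer face is 102.5 mm before the origin. A small spice tin (46 mm wide, 48 mm high) stands on its top at the back right.
- drawer (a joint): How far the drawer is out (m). 0 = shut and latched (up to 0.003 of play). Pressing the front in to about -0.007 (some 8 N, stop at -0.008) and letting go releases it: a spring drives it out to about 0.041, where it stays; then it pulls freely (2 N) to 0.12. To shut: push in until it stops at about -0.008 (8 to 12 N) and let go; it returns to 0, latched. Another press releases it again.
- drawer_front (a point): Middle of the top edge of the drawer front, moves with the drawer. The front is a board 12 mm thick (6 mm before and behind this point along the chest's x), 198 mm wide, 58 mm high (z 7 to 65 mm over the worktop), without handle; behind it the drawer is open on top.
- drawer_floor (a point): Middle of the drawer's floor, moves with the drawer; z 30 mm over the worktop. Inside, the drawer measures 131 mm along x (from the inner face of the front, 65 mm before this point) and 167 mm across; its walls are 26 mm high inside.
- lifter: Lid lifter, 130 mm, 60 g: wooden handle 70 x 16 x 16 mm, flat steel blade 16 mm wide, 2 mm thick, 60 mm long, leaving the handle's end at half its height; the same either way up. Origin: centre of the handle's underside at the start (handle axis and blade 8 mm up its z); x axis along the blade, tip at 95 mm. It starts lying across the drawer, tip to the left (+y of the chest).
- lifter_tip (a point): Middle of the end of the lifter's blade, at half the blade's thickness; x axis along the blade.
- pot_1: Glazed stoneware pot, 72 mm in diameter, 110 mm high, 0.85 kg, loose. Origin: centre of its underside. Its flat rim is at 110 mm, from radius 20 mm (the mouth) to 35 mm. All three pots are alike.
- pot_2: Glazed stoneware pot, 72 mm in diameter, 110 mm high, 0.85 kg, loose. Origin: centre of its underside. Its flat rim is at 110 mm, from radius 20 mm (the mouth) to 35 mm.
- pot_3: Glazed stoneware pot, 72 mm in diameter, 110 mm high, 0.85 kg, loose. Origin: centre of its underside. Its flat rim is at 110 mm, from radius 20 mm (the mouth) to 35 mm.
- lid_1: Press-in steel lid of pot_1 (absent if that pot is open), 50 g: disc 60 mm wide, 4 mm thick, on a plug 38 mm wide, 16 mm long. Origin: centre of the plug's underside; z up, disc from 16 to 20 mm. Seated, it is 98 mm above the pot's underside: a 4 mm gap all round under the disc. Spring catches hold it (10 N); one side raised 4 mm, it pops, stays up or askew, and lifts out with 3 to 8 N.
- lid_2: Press-in steel lid of pot_2 (absent if that pot is open), 50 g: disc 60 mm wide, 4 mm thick, on a plug 38 mm wide, 16 mm long. Origin: centre of the plug's underside; z up, disc from 16 to 20 mm. Seated, it is 98 mm above the pot's underside: a 4 mm gap all round under the disc. Spring catches hold it (10 N); one side raised 4 mm, it pops, stays up or askew, and lifts out with 3 to 8 N.
- lid_3: Press-in steel lid of pot_3 (absent if that pot is open), 50 g: disc 60 mm wide, 4 mm thick, on a plug 38 mm wide, 16 mm long. Origin: centre of the plug's underside; z up, disc from 16 to 20 mm. Seated, it is 98 mm above the pot's underside: a 4 mm gap all round under the disc. Spring catches hold it (10 N); one side raised 4 mm, it pops, stays up or askew, and lifts out with 3 to 8 N.
- turned_bowl: Dark turned wooden bowl, 180 mm across, 52 mm high, loose. Origin: centre of its underside; inside floor at 12 mm.
There are look-alikes about, which are no part of the job. What is shaped like the lid_2 but green or pink is not meant.

How it is judged:
By the outcome, as a careful person would: the job done as asked, in the order asked, and still so for the second after the job is handed in, with the robot touching nothing.
Of lid_1, lid_2, lid_3 only 2 to 3 are there at a start; the rules pass over those that are not, and their reading is None.
At some moment in a run one of turned_bowl may be knocked a few centimetres aside while the robot is not near it.
It also fails if it takes over 210 s, if anything falls off the work surface, if the arm or the gripper's body presses on something with over 40 N, if the wrist force passes 120 N, or if a joint passes its speed limit or range.

## Working session

There is one attempt and no reset: what is moved stays moved. The work goes in short steps, Python scripts to look and compute and a shell command to move; the robot and the scene stay as the last step left them, time stands still between calls to the robot, and variables do not carry over. Pictures are saved under pics/ and viewed, at most 14 in all, crops included, and the job is handed in when it is done.

```bash
mkdir -p pics; cat > h.py <<'E'
import numpy as np, cv2
from cell import readout, vision, arm
from scipy.spatial.transform import Rotation as R
def shot(name, fn=None):
    d=vision.get_image(name)
    if fn: cv2.imwrite('pics/'+fn, d['pixels'])
    np.savez('last_'+name+'.npz', **{k:np.array(v) for k,v in d.items()})
    return d
def load(name): return np.load('last_'+name+'.npz')
def rotm(d):
    r=np.array(d['rotation']); return r if r.shape==(3,3) else R.from_rotvec(r).as_matrix()
def cloud(d):
    K=np.array(d['camera_matrix']); z=np.array(d['z_map']); v,u=np.mgrid[0:z.shape[0],0:z.shape[1]]
    p=np.stack([(u-K[0,2])/K[0,0]*z, -(v-K[1,2])/K[1,1]*z, -z],-1)
    w=p@rotm(d).T+np.array(d['position']); w[z==0]=np.nan
    return w
def st():
    o=readout.observe(); 
    return o
E
python3 - <<'E'
from h import *
for n in('scene','top'):
    d=shot(n,n+'0.png'); print(n,d['position'],d['rotation'],d['camera_matrix'])
    print([k for k in d])
o=st();print(o);print(arm.tcp_to_grasp, dir(arm)); print(R.from_rotvec(o['ee_rot']).as_matrix().round(3))
E
```

```text
scene [0.04736461 0.70177712 0.73160653] [ 0.38811215 -1.00563451 -2.19399117] [[581.91406242   0.         313.48623185]
 [  0.         581.91406242 243.76877905]
 [  0.           0.           1.        ]]
['pixels', 'z_map', 'camera_matrix', 'position', 'rotation']
top [0.41364674 0.18021422 1.24122041] [ 0.07398187 -0.09590306 -1.59568221] [[556.95090279   0.         313.67788445]
 [  0.         556.95090279 244.67198738]
 [  0.           0.           1.        ]]
['pixels', 'z_map', 'camera_matrix', 'position', 'rotation']
{'clock': 0.1, 'joints': array([ 1.03536657,  0.43514091,  0.02499359,  1.57399249, -0.01161835,
        1.13399374, -0.07510169]), 'dq': array([ 0.00087206, -0.00224192, -0.00137487, -0.00315155,  0.00010768,
       -0.00054842, -0.00100895]), 'joint_efforts': array([ 3.43342530e-03, -6.69120383e+01,  9.88152176e-01, -3.15147185e+01,
       -6.05030078e-02,  3.73811438e-02,  9.07094704e-05]), 'position': array([ 0.26190966, -0.56698003,  0.22603664]), 'ee_rot': array([-3.06704759e+00, -6.74159291e-01,  6.48161712e-04]), 'force': array([ 0.23329944, -0.03940467, -0.91942554]), 'ft_torque': array([ 0.01395674, -0.01389946,  0.00078498]), 'gripper_force': 0.0, 'width': 1.0025844585064996}
-0.0188 ['PlanningError', '__class__', '__delattr__', '__dict__', '__dir__', '__doc__', '__eq__', '__format__', '__ge__', '__getattribute__', '__getstate__', '__gt__', '__hash__', '__init__', '__init_subclass__', '__le__', '__lt__', '__module__', '__ne__', '__new__', '__reduce__', '__reduce_ex__', '__repr__', '__setattr__', '__sizeof__', '__str__', '__subclasshook__', '__weakref__', 'tcp_to_grasp']
[[ 0.908  0.419 -0.001]
 [ 0.419 -0.908  0.001]
 [-0.    -0.001 -1.   ]]
```

View pics/scene0.png

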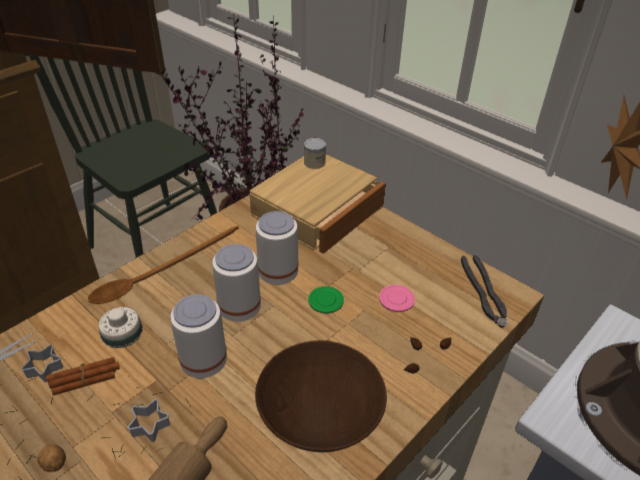

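View pics/top0.png

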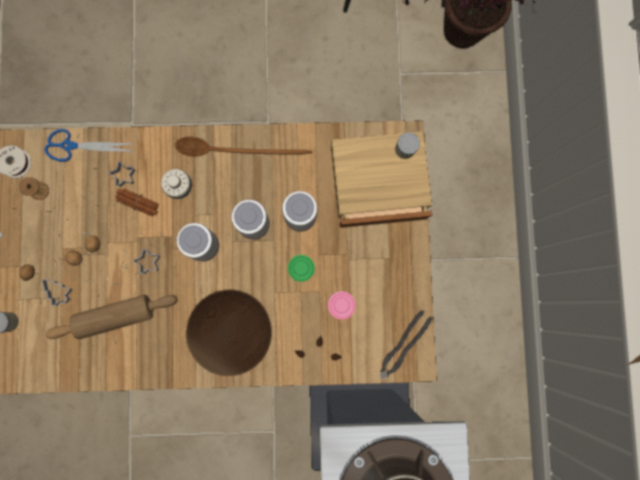

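The top view shows the chest at (382,178) with its front along (385,215), and pots at (194,240), (249,217) and (300,209). The bowl is at (229,332). Green (301,268) and pink (341,305) lids lie on the bench as decoys, and the spice tin is at (408,145). Next I'll check the pots in a crop and measure.

```bash
python3 - <<'E'
from h import *
d=load('scene'); c=d['pixels'][200:385,160:310]; cv2.imwrite('pics/c1.png',cv2.resize(c,None,fx=3.2,fy=3.2,interpolation=cv2.INTER_CUBIC))
d=load('top'); w=cloud(d)
def fit(u,v,r,z0,z1):
    s=w[v-r:v+r,u-r:u+r].reshape(-1,3); s=s[(s[:,2]>z0)&(s[:,2]<z1)]
    (cx,cy),rad=cv2.minEnclosingCircle((s[:,:2]*1000).astype(np.float32)); 
    return np.array([cx,cy,rad]).round(1),np.median(s[:,2]).round(4),len(s)
for n,(u,v) in dict(p1=(194,240),p2=(249,217),p3=(300,209)).items():
    print(n,'all',fit(u,v,24,.09,.2),'lid',fit(u,v,24,.1125,.2))
    print(np.histogram(w[v-20:v+20,u-20:u+20,2],bins=np.arange(.1,.13,.002)))
print('bowl',fit(229,332,50,.035,.08), 'pick z', w[332,229])
print('green',fit(301,268,20,.008,.05),'pink',fit(341,305,20,.008,.05))
# chest
s=w[125:235,325:440]; m=(s[...,2]>.062)&(s[...,2]<.075)&np.isfinite(s[...,2])
v,u=np.nonzero(m)
for zlo,zhi in((.0655,.075),(.06,.0665),(.055,.075)):
    q=s.reshape(-1,3); q=q[(q[:,2]>zlo)&(q[:,2]<zhi)]; r=cv2.minAreaRect((q[:,:2]*1000).astype(np.float32)); print(zlo,len(q),r,np.median(q[:,2]))
    print(cv2.boxPoints(r))
for (u,v) in((385,215),(345,222),(428,214),(385,208),(385,219),(385,222),(408,145)): print((u,v),w[v,u].round(4))
E
```

```text
p1 all (array([551.9, 406.5,  36. ]), np.float64(0.1185), 1007) lid (array([551.5, 406.9,  35.1]), np.float64(0.1195), 765)
(array([  4,   4,   9,  17,  54,  81,  67,  59, 114, 238, 200,  90,  17,
         3]), array([0.1  , 0.102, 0.104, 0.106, 0.108, 0.11 , 0.112, 0.114, 0.116,
       0.118, 0.12 , 0.122, 0.124, 0.126, 0.128]))
p2 all (array([597.2, 294.9,  35.9]), np.float64(0.1184), 975) lid (array([597.3, 295.3,  34.9]), np.float64(0.1195), 755)
(array([  9,   6,  12,  14,  45,  86,  71,  59, 109, 228, 208,  81,  15,
         2]), array([0.1  , 0.102, 0.104, 0.106, 0.108, 0.11 , 0.112, 0.114, 0.116,
       0.118, 0.12 , 0.122, 0.124, 0.126, 0.128]))
p3 all (array([612.7, 190.5,  35.8]), np.float64(0.1181), 966) lid (array([612.6, 190.6,  35.1]), np.float64(0.1193), 744)
(array([  9,   5,   6,  15,  46,  87,  68,  58, 138, 213, 174, 103,  12,
         1]), array([0.1  , 0.102, 0.104, 0.106, 0.108, 0.11 , 0.112, 0.114, 0.116,
       0.118, 0.12 , 0.122, 0.124, 0.126, 0.128]))
bowl (array([362. , 347. ,  90.7]), np.float64(0.0455), 2320) pick z [0.36008562 0.35023515 0.01728703]
gr
[... 367 characters left out ...]
((683.6312255859375, 11.671554565429688), (187.73989868164062, 200.546142578125), 4.169635772705078) 0.06535152199957195
[[582.7189   104.853966]
 [597.30054  -95.161354]
 [784.5436   -81.51086 ]
 [769.9619   118.50446 ]]
0.055 7026 ((683.5391235351562, 11.608596801757812), (187.83419799804688, 200.54568481445312), 4.236447811126709) 0.06940814315832688
[[582.47125  104.669556]
 [597.2861   -95.32817 ]
 [784.607    -81.45236 ]
 [769.7922   118.545364]]
(385, 215) [0.6006 0.0078 0.0651]
(345, 222) [0.5872 0.0941 0.0679]
(428, 214) [ 0.6001 -0.0842  0.0669]
(385, 208) [0.6152 0.0076 0.068 ]
(385, 219) [0.5919 0.0082 0.0654]
(385, 222) [0.591  0.0028 0.027 ]
(408, 145) [ 0.7382 -0.0386  0.116 ]
```

View pics/c1.png

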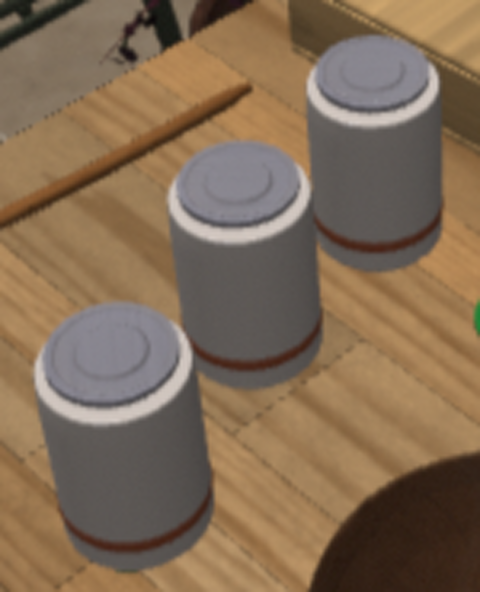

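All three pots, A (194,240), B (249,217) and C (300,209), still have a seated grey lid. The green and pink lids are decoys and the drawer is shut. Next I'll set up a helper that works out moves in tool units.

```bash
cat > go.py <<'E'
# prints units still to go to x y z yaw(deg, of tool x): turn first, then shifts in the turned axes
import sys; from h import *
x,y,z,yaw=map(float,sys.argv[1:5]); o=st(); M=R.from_rotvec(o['ee_rot']).as_matrix()
cur=np.degrees(np.arctan2(M[1,0],M[0,0])); dt=(cur-yaw+180)%360-180
a=np.radians(yaw); T=np.array([[np.cos(a),np.sin(a),0],[np.sin(a),-np.cos(a),0],[0,0,-1]])
print('turn',round(dt/4,2),'xyz',(T.T@(np.array([x,y,z])-o['position'])/.04).round(2),'| now',o['position'].round(4),'yaw',cur.round(1),'q',np.round(o['joints'],2),'F',np.round(o['force'],1),'w',round(float(o['width']),3),'gf',round(float(o['gripper_force']),1),'t',round(o['clock'],1))
E
python3 go.py 0.525 0.0 0.227 4.1
```

```text
turn 5.17 xyz [  7.57 -13.67  -0.02] | now [ 0.2619 -0.567   0.226 ] yaw 24.8 q [ 1.04  0.44  0.02  1.57 -0.01  1.13 -0.08] F [ 0.2 -0.  -0.9] w 1.003 gf 0.0 t 0.1
```

```bash
python3 -m creep '[[0,0,0,0.86,0],[0,0,0,0.86,0],[0,0,0,0.86,0],[0,0,0,0.86,0],[0,0,0,0.86,0],[0,0,0,0.86,0],[0.5,-1,0,0,0],[0.5,-1,0,0,0],[0.5,-1,0,0,0],[0.5,-1,0,0,0],[0.5,-1,0,0,0],[0.5,-1,0,0,0]]'; python3 -m creep '[[0.5,-1,0,0,0],[0.5,-1,0,0,0],[0.5,-1,0,0,0],[0.5,-1,0,0,0],[0.5,-1,0,0,0],[0.5,-1,0,0,0],[0.5,-1,0,0,0],[0.5,-0.6,0,0,0],[0,0,0,0,0]]'; python3 go.py 0.525 0.0 0.035 4.1
```

```text
clock: 1.6
position: [0.3646, -0.3178, 0.2265]
ee_rot: [-3.139, -0.114, 0.0]
force: [0.7, -0.9, -0.1]
width: 0.004
gripper_force: 0.0
clock: 2.72
position: [0.5027, -0.002, 0.2264]
ee_rot: [-3.138, -0.12, 0.0]
force: [-0.5, -1.5, -0.1]
width: 0.001
gripper_force: 0.0
turn 0.07 xyz [ 0.56 -0.01  4.78] | now [ 0.5027 -0.002   0.2264] yaw 4.4 q [ 0.09  0.25 -0.24  1.85  0.07  1.05 -1.67] F [-0.5 -1.5 -0.1] w 0.001 gf 0.0 t 2.7
```

```bash
python3 -m creep '[[0.2,0,1,0,0],[0,0,1,0,0],[0,0,1,0,0],[0,0,1,0,0],[0,0,0.7,0,0],[0.5,0,0,0,0],[0.3,0,0,0,0],[0,0,0,0,0]]';  python3 go.py 0.59 0.005 0.035 4.1; python3 -m creep '[[0.2,0,0,0,0],[0,0,0,0,0]]';python3 -m creep '[[0.2,0,0,0,0],[0,0,0,0,0]]'
```

```text
clock: 3.72
position: [0.5427, -0.0021, 0.039]
ee_rot: [3.139, 0.113, 0.002]
force: [-0.8, 0.5, -0.0]
width: 0.005
gripper_force: 0.0
turn 0.0 xyz [ 1.19 -0.09  0.1 ] | now [ 0.5427 -0.0021  0.039 ] yaw 4.1 q [ 0.05  0.54 -0.2   1.95  0.17  0.66 -1.75] F [-0.8  0.5 -0. ] w 0.005 gf 0.0 t 3.7
clock: 3.98
position: [0.5504, -0.0011, 0.0391]
ee_rot: [3.14, 0.114, 0.001]
force: [-0.5, -0.8, -0.1]
width: 0.003
gripper_force: 0.0
clock: 4.22
position: [0.5586, -0.0004, 0.0389]
ee_rot: [-3.139, -0.114, -0.001]
force: [0.3, -0.6, 0.8]
width: 0.004
gripper_force: 0.0
```

```bash
for i in 1; do python3 -m creep '[[0.3,0,0,0,0],[0,0,0,0,0]]'|egrep 'pos|force:'; python3 -m creep '[[0.15,0,0,0,0],[0,0,0,0,0]]'|egrep 'pos|force:';python3 -m creep '[[0.1,0,0,0,0],[0,0,0,0,0]]'|egrep 'pos|force:';python3 -m creep '[[0.1,0,0,0,0],[0,0,0,0,0]]'|egrep 'pos|force:'; done
```

```text
position: [0.5711, 0.0006, 0.0388]
force: [-0.1, 0.4, -0.7]
gripper_force: 0.0
position: [0.5763, 0.0009, 0.0387]
force: [0.3, -0.0, -0.3]
gripper_force: 0.0
position: [0.5796, 0.001, 0.0386]
force: [-0.2, -0.7, 0.6]
gripper_force: 0.4
position: [0.5826, 0.0013, 0.0385]
force: [-4.4, 0.2, 2.0]
gripper_force: 2.4
```

```bash
python3 -m creep '[[0.1,0,0,0,0],[0,0,0,0,0]]'|egrep 'pos|force:'; python3 -m creep '[[0.1,0,0,0,0],[0,0,0,0,0]]'|egrep 'pos|force:'; python3 -m creep '[[0.1,0,0,0,0],[0,0,0,0,0]]'|egrep 'pos|force:'
```

```text
position: [0.5866, 0.0015, 0.0384]
force: [-5.4, -0.8, 2.0]
gripper_force: 2.5
position: [0.5889, 0.0017, 0.0382]
force: [-10.5, 0.1, 6.4]
gripper_force: 5.1
position: [0.5888, 0.0016, 0.0376]
force: [-23.4, -0.8, 15.7]
gripper_force: 11.7
```

Firmly at the stop, about 8 mm in. Now I'll back off quickly and look.

```bash
python3 -m creep '[[-0.8,0,0,0,0],[-1,0,0,0,0],[-0.5,0,0,0,0],[0,0,-1,0,0],[0,0,-1,0,0],[0,0,-1,0,0],[0,0,-1,0,1],[0,0,0,0,1],[0,0,0,0,1]]'; python3 - <<'E'
from h import *
d=shot('top','top1.png'); w=cloud(d)
s=w[180:270,320:445].reshape(-1,3); s=s[(s[:,2]>.058)&(s[:,2]<.0672)&(s[:,0]<.62)&(s[:,0]>.5)]
r=cv2.minAreaRect((s[:,:2]*1000).astype(np.float32)); print(r,cv2.boxPoints(r))
cv2.imwrite('pics/top1c.png',cv2.resize(d['pixels'][110:260,310:450],None,fx=4,fy=4))
E
python3 go.py 0.545 0.0 0.16 94.1
```

```text
clock: 7.1
position: [0.5039, -0.0045, 0.1984]
ee_rot: [3.139, 0.114, 0.0]
force: [-0.0, -1.3, -0.6]
width: 0.28
gripper_force: 0.0
((582.238525390625, 34.0509147644043), (144.00634765625, 75.26553344726562), 89.97679901123047) [[544.5766  -37.93701]
 [619.8421  -37.96749]
 [619.90045 106.03884]
 [544.63495 106.06932]]
turn -22.49 xyz [0.04 1.04 0.95] | now [ 0.5035 -0.0045  0.1979] yaw 4.2 q [ 0.1   0.28 -0.24  1.89  0.08  0.98 -1.68] F [ 0.2 -0.2  0.2] w 0.322 gf 0.0 t 7.2
```

View pics/top1c.png

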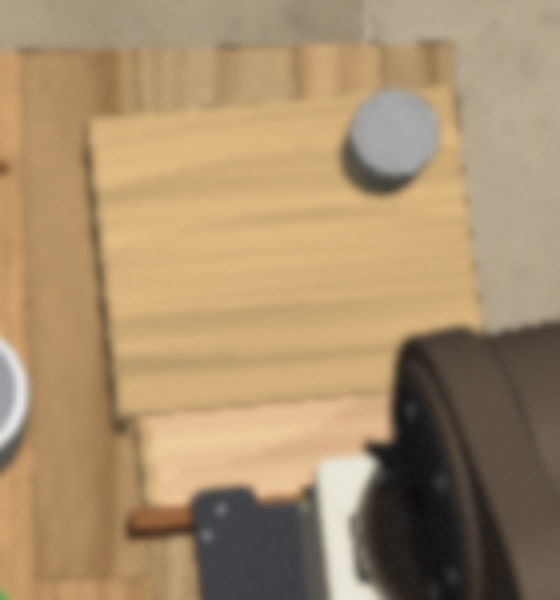

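```bash
python3 -m creep '[[0,0,0,-1,0.5],[0,0,0,-1,0.5],[0,0,0,-1,0.5],[0,0,0,-1,0.5],[0,0,0,-1,0.5],[0,0,0,-1,0.5],[0,0,0,-1,0.5],[0,0,0,-1,0.5],[0,0,0,-1,0.5],[0,0,0,-1,0.5],[0,0,0,-1,0.5],[0,0,0,-1,0.5]]' >/dev/null; python3 -m creep '[[0,0,0,-1,0.5],[0,0,0,-1,0.5],[0,0,0,-1,0.5],[0,0,0,-1,0.5],[0,0,0,-1,0.5],[0,0,0,-1,0.5],[0,0,0,-1,0.5],[0,0,0,-1,0.5],[0,0,0,-1,0.5],[0,0,0,-1,0.5],[0,0,0,-0.5,0.5],[0,0,0,0,0.5]]' >/dev/null; python3 go.py 0.555 0.002 0.045 94.1
```

```text
turn 0.01 xyz [0.07 1.29 3.83] | now [ 0.5037 -0.0044  0.1981] yaw 94.1 q [ 0.34  0.32 -0.55  1.87  0.2   1.01 -0.22] F [0.4 0.6 0.3] w 0.503 gf 0.0 t 10.2
```

Lower astride the board, grip it, then pull 79 mm.

```bash
python3 -m creep '[[0.07,0.65,0,0,0.5],[0,0.64,0,0,0.5],[0,0,1,0,0.5],[0,0,1,0,0.5],[0,0,1,0,0.5],[0,0,0.83,0,0.5],[0,0,0,0,0.5],[0,0,0,0,0],[0,0,0,0,0],[0,0,0,0,0],[0,0,0,0,0]]' 20; python3 -m creep '[[0,-0.3,0,0,0],[0,-0.3,0,0,0],[0,-0.3,0,0,0],[0,-0.3,0,0,0],[0,-0.3,0,0,0],[0,-0.3,0,0,0],[0,-0.1,0,0,0],[0,0,0,0,0]]'; python3 go.py 0.555 0.002 0.045 94.1
```

```text
clock: 11.52
position: [0.5558, 0.0021, 0.0462]
ee_rot: [2.139, 2.299, 0.001]
force: [-0.1, -0.6, 4.5]
width: 0.13
gripper_force: 20.0
clock: 12.52
position: [0.4785, -0.0035, 0.0462]
ee_rot: [2.139, 2.3, -0.0]
force: [-1.4, -0.3, 9.3]
width: 0.129
gripper_force: 20.0
turn 0.01 xyz [0.   1.92 0.03] | now [ 0.4785 -0.0035  0.0462] yaw 94.2 q [ 0.25  0.49 -0.47  2.09  0.37  0.64 -0.39] F [-1.4 -0.3  9.3] w 0.129 gf 20.0 t 12.5
```

```bash
python3 -m creep '[[0,0,0,0,0.4],[0,0,0,0,0.4],[0,0,-1,0,0.4],[0,0,-1,0,0.4],[0,0,-1,0,0.4],[-1,-1,-1,0,0.5],[-1,-1,0,0,0.5],[-1,-1,0,0,0.5],[-1,-1,0,0,0.5],[0,0,0,0,0.5]]'; python3 - <<'E'
from h import *
d=shot('top'); w=cloud(d)
cv2.imwrite('pics/top2c.png',cv2.resize(d['pixels'][190:270,325:445],None,fx=6,fy=6,interpolation=cv2.INTER_CUBIC))
s=w[190:280,325:445]; zz=s[...,2]
# lifter handle in drawer
for v in range(200,250,5): print(v, [int(round(1000*x)) for x in w[v,335:440:5,2]])
E
```

```text
clock: 13.78
position: [0.3315, -0.173, 0.2011]
ee_rot: [-2.147, -2.292, 0.003]
force: [0.5, 0.6, 0.4]
width: 0.499
gripper_force: 0.0
200 [2, 70, 71, 69, 71, 65, 77, 71, 68, 70, 69, 71, 70, 64, 73, 73, 68, 71, 72, 74, -896]
205 [7, 69, 71, 72, 69, 67, 70, 69, 73, 70, 70, 70, 71, 71, 71, 71, 68, 69, 68, 66, -909]
210 [6, 70, 70, 71, 73, 70, 66, 70, 70, 70, 36, 32, 32, 32, 30, 31, 31, 32, 58, -896, -900]
215 [4, 50, 58, 33, 31, 33, 32, 31, 34, 32, 36, 28, 36, 36, 33, 30, 32, 27, 56, -893, -903]
220 [5, -1, 63, 34, 29, 30, 29, 29, 31, 31, 29, 34, 29, 32, 31, 31, 31, 33, 56, -903, -902]
225 [6, 1, 61, 34, 34, 30, 32, 33, 30, 35, 34, 31, 33, 34, 33, 27, 30, 26, 53, -897, -891]
230 [-2, 2, 48, 32, 37, 34, 32, 34, 33, 31, 33, 31, 33, 31, 36, 34, 34, 33, 48, -908, -906]
235 [3, 2, 38, 32, 35, 31, 31, 33, 40, 40, 45, 43, 44, 44, 42, 51, 32, 34, 39, -904, -898]
240 [1, 0, 2, 30, 32, 40, 40, 37, 42, 45, 43, 46, 49, 43, 42, 43, 30, 34, 35, 60, -899]
245 [1, -1, 3, 32, 32, 30, 29, 34, 33, 27, 34, 31, 35, 32, 32, 32, 31, 33, 33, 56, -896]
```

View pics/top2c.png

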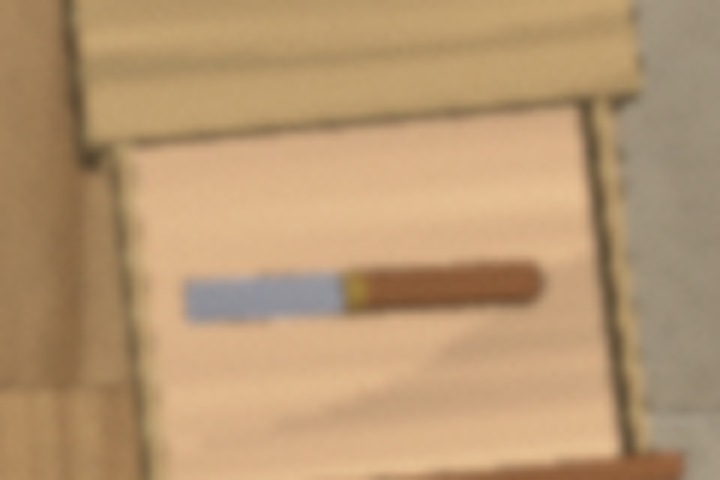

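The crop shows the lifter with its tip at (185,300) and the handle from (345,291) to (543,283).

```bash
cat >> h.py <<'E'
def ray(d,u,v,z):
    K=np.array(d['camera_matrix']); r=rotm(d)@np.array([(u-K[0,2])/K[0,0],-(v-K[1,2])/K[1,1],-1]); p=np.array(d['position']); return p+r*(z-p[2])/r[2]
E
python3 - <<'E'
from h import *
d=load('top')
f=lambda a,b,z: ray(d,325+(a+.5)/6-.5,190+(b+.5)/6-.5,z).round(4)
t,h0,h1=f(185,300,.038),f(345,291,.046),f(543,283,.046); print(t,h0,h1,(h0+h1)/2, np.linalg.norm(t-h1))
v=(t-h1); print(np.degrees(np.arctan2(v[1],v[0])))
E
python3 go.py 0.5 -0.02 0.15 94
```

```text
[0.5524 0.0705 0.038 ] [0.5532 0.0134 0.046 ] [ 0.5543 -0.0584  0.046 ] [ 0.55375 -0.0225   0.046  ] 0.12916199131323425
90.8444848559027
turn -0.02 xyz [3.49 4.42 1.29] | now [ 0.3334 -0.1714  0.2014] yaw 93.9 q [ 0.78  0.09 -0.48  2.13  0.05  0.93  0.35] F [0.1 0.7 0.6] w 0.496 gf 0.0 t 13.8
```

```bash
python3 -m creep '[[0,0,0,0.77,0.5],[1,1,0,0,0.5],[1,1,0,0,0.5],[1,1,0,0,0.5],[0.5,1,0,0,0.5],[0,1,0,0,0.5],[0,0,0,0,0.5]]' >/dev/null; python3 go.py 0.5538 -0.0225 0.033 90.8
```

```text
turn 0.11 xyz [0.03 0.48 4.2 ] | now [ 0.5347 -0.0241  0.2009] yaw 91.2 q [ 0.38  0.38 -0.57  1.79  0.23  1.04 -0.26] F [-0.1 -0.2 -0.2] w 0.503 gf 0.0 t 14.7
```

```bash
python3 -m creep '[[0.03,0.48,0,0.11,0.5],[0,0,1,0,0.5],[0,0,1,0,0.5],[0,0,1,0,0.5],[0,0,0.8,0,0.5],[0,0,0.2,0,0.5],[0,0,0.15,0,0.5],[0,0,0,0,0.5]]'; python3 -m creep '[[0,0,0,0,0],[0,0,0,0,0],[0,0,0,0,0],[0,0,0,0,0]]' 40 ; python3 -m creep '[[0,0,-0.5,0,0],[0,0,-1,0,0],[0,0,-1,0,0],[0,0,-1,0,0],[0,0,-0.5,0,0],[0,0,0,0,0]]'
```

```text
clock: 15.7
position: [0.552, -0.0249, 0.0364]
ee_rot: [2.209, 2.233, 0.001]
force: [-0.8, -0.1, 0.8]
width: 0.5
gripper_force: 0.0
clock: 16.2
position: [0.5518, -0.0251, 0.0359]
ee_rot: [2.209, 2.233, 0.0]
force: [0.5, -0.3, 2.5]
width: 0.173
gripper_force: 40.0
clock: 16.95
position: [0.5524, -0.025, 0.197]
ee_rot: [2.208, 2.232, 0.003]
force: [-0.3, 0.7, -0.5]
width: 0.17
gripper_force: 40.0
```

```bash
python3 -m creep '[[0,-0.5,0,1,0],[0,-0.5,0,1,0],[0,-0.5,0,1,0],[0,0,0,1,0],[0,0,0,1,0],[0,0,0,1,0],[0,0,0,1,0],[0,0,0,1,0],[0,0,0,1,0],[0,0,0,1,0],[0,0,0,1,0],[0,0,0,1,0]]' >/dev/null; python3 -m creep '[[0,0,0,1,0],[0,0,0,1,0],[0,0,0,1,0],[0,0,0,1,0],[0,0,0,1,0],[0,0,0,1,0],[0,0,0,1,0],[0,0,0,1,0],[0,0,0,1,0],[0,0,0,1,0],[0,0,0,0.7,0],[0,0,0,0,0]]' >/dev/null; python3 go.py 0.471 0.1905 0.140 0
```

```text
turn -0.04 xyz [-0.5  -5.3   1.36] | now [ 0.491  -0.0216  0.1944] yaw -0.1 q [ 0.17  0.27 -0.28  1.91  0.09  0.97 -1.73] F [-0.2  0.8 -0.8] w 0.167 gf 40.0 t 19.9
```

```bash
python3 -m creep '[[-0.5,-1,0,0,0],[0,-1,0,0,0],[0,-1,0,0,0],[0,-1,0,0,0],[0,-1,0,0,0],[0,-0.3,0,0,0],[0,0,0.8,0,0],[0,0,0.56,0,0],[0,0,0,0,0]]' >/dev/null; python3 go.py 0.471 0.1905 0.140 0;  python3 - <<'E'
from h import *
a=shot('scene'); b=shot('top')
A=cv2.resize(a['pixels'][190:310,220:400],(800,533),interpolation=cv2.INTER_CUBIC)
cv2.imwrite('pics/s3.png',A)
w=cloud(a)
B=cv2.resize(b['pixels'][185:260,260:350],(720,600),interpolation=cv2.INTER_CUBIC); cv2.imwrite('pics/t3.png',B)
E
```

```text
turn -0.04 xyz [-0.   -0.04 -0.01] | now [0.4712 0.189  0.1394] yaw -0.2 q [-0.2   0.38 -0.37  1.94  0.18  0.87 -2.23] F [-0.4 -0.1 -0.7] w 0.171 gf 40.0 t 21.1
```

View pics/s3.png

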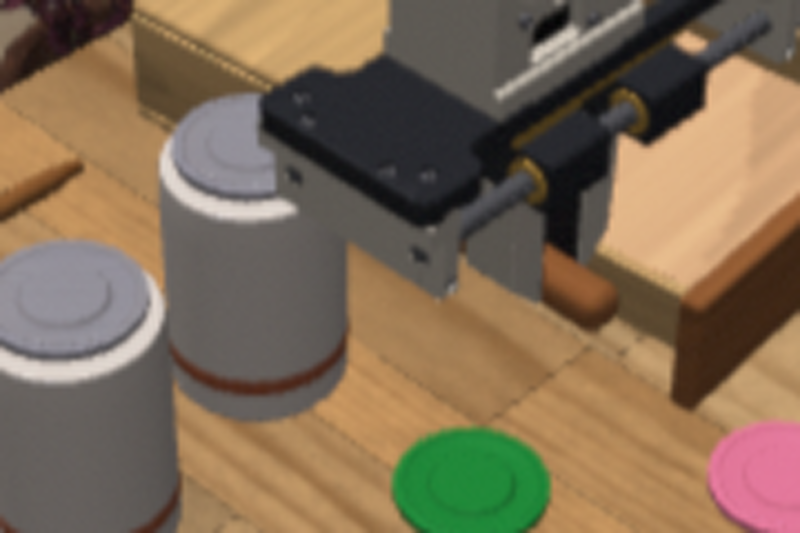

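The gripper hides the blade in this view. Only the handle end shows at (585,290), lying level. I'll use the top depth map to find the blade.

```bash
python3 - <<'E'
from h import *
for n in('top','scene'):
    d=load(n); w=cloud(d).reshape(-1,3)
    m=(w[:,0]>.50)&(w[:,0]<.60)&(abs(w[:,1]-.19)<.015)&(w[:,2]>.125)&(w[:,2]<.165)
    s=w[m]; print(n,len(s)); 
    for x0 in np.arange(.50,.60,.01):
        q=s[(s[:,0]>=x0)&(s[:,0]<x0+.01)]
        if len(q): print(x0.round(3),len(q),np.median(q,0).round(4),q[:,1].min().round(4),q[:,1].max().round(4),q[:,0].max().round(4))
E
```

```text
top 0
scene 1
0.5 1 [0.501  0.1962 0.1384] 0.1962 0.1962 0.501
```

View pics/t3.png

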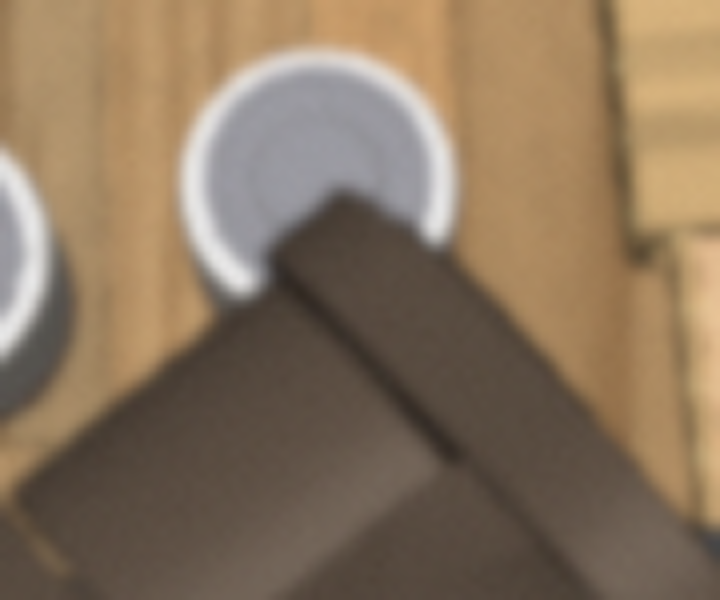

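Both views are blocked by the arm, so I'll find the rim by touch.

```bash
python3 -m creep '[[0.33,-0.03,0,0,0],[0,0,0.4,0,0],[0,0,0.25,0,0],[0,0,0,0,0],[0,0,0,0,0]]'|egrep 'pos|force:'; for i in 1; do python3 -m creep '[[0,0,0.03,0,0],[0,0,0,0,0]]'|egrep 'pos|force:';python3 -m creep '[[0,0,0.03,0,0],[0,0,0,0,0]]'|egrep 'pos|force:';python3 -m creep '[[0,0,0.03,0,0],[0,0,0,0,0]]'|egrep 'pos|force:'; done
```

```text
position: [0.4854, 0.1918, 0.1152]
force: [-0.7, -0.1, -0.1]
gripper_force: 40.0
position: [0.4857, 0.1917, 0.1142]
force: [-0.6, -0.4, 0.0]
gripper_force: 40.0
position: [0.4856, 0.1916, 0.1128]
force: [-1.2, -0.9, 2.9]
gripper_force: 40.0
position: [0.4856, 0.1916, 0.1116]
force: [-2.0, -0.9, 2.7]
gripper_force: 40.0
```

```bash
python3 -m creep '[[0,0,-0.06,0,0],[0,0,0,0,0]]'|egrep 'pos|force:'; python3 -m creep '[[0.1,0,0,0,0],[0,0,0,0,0]]'|egrep 'pos|force:';python3 -m creep '[[0.1,0,0,0,0],[0,0,0,0,0]]'|egrep 'pos|force:'
```

```text
position: [0.4858, 0.1917, 0.1141]
force: [-0.2, -0.4, -0.5]
gripper_force: 40.0
position: [0.4902, 0.1917, 0.114]
force: [0.7, 0.3, 0.5]
gripper_force: 40.0
position: [0.4944, 0.1916, 0.1141]
force: [0.6, -0.8, 1.2]
gripper_force: 40.0
```

```bash
python3 -m creep '[[0,0,-0.04,0,0],[0,0,0,0,0]]'|egrep 'pos|force:'; python3 -m creep '[[0,0,-0.04,0,0],[0,0,0,0,0]]'|egrep 'pos|force:'
```

```text
position: [0.4935, 0.1916, 0.1156]
force: [-0.5, 0.7, -0.2]
gripper_force: 40.0
position: [0.4935, 0.1916, 0.1172]
force: [-0.8, -0.1, -0.9]
gripper_force: 40.0
```

```bash
python3 -m creep '[[0,0,-0.05,0,0],[0,0,0,0,0],[0,0,0,0,0]]'|egrep 'pos|force:'; python3 - <<'E'
from h import *
a=shot('scene'); A=cv2.resize(a['pixels'][200:290,235:370],(800,533),interpolation=cv2.INTER_CUBIC); cv2.imwrite('pics/s4.png',A)
w=cloud(a).reshape(-1,3)
for n in ('scene',):
    s=w[(abs(w[:,0]-.6125)<.05)&(abs(w[:,1]-.1905)<.05)&(w[:,2]>.1)&(w[:,2]<.15)]; print(len(s),s[:,0].min(),np.histogram(s[:,2],bins=np.arange(.1,.14,.003)))
o=st(); print(o['ft_torque'])
E
```

```text
position: [0.4936, 0.1916, 0.1192]
force: [-0.3, -1.2, -1.4]
gripper_force: 40.0
343 0.5828646415574966 (array([36, 33, 29, 80, 14, 51, 98,  2,  0,  0,  0,  0,  0]), array([0.1  , 0.103, 0.106, 0.109, 0.112, 0.115, 0.118, 0.121, 0.124,
       0.127, 0.13 , 0.133, 0.136, 0.139]))
[ 0.07194997  0.08262597 -0.00371981]
```

```bash
f(){ python3 -c "
from h import *
o=st();print(o['position'].round(4),np.round(o['force'],1),np.round(o['ft_torque'],3))"; }; python3 -m creep '[[0,0,-0.05,0,0],[0,0,0,0,0]]' >/dev/null; f; python3 -m creep '[[0,0,-0.05,0,0],[0,0,0,0,0]]'>/dev/null;f; python3 -m creep '[[0,0,0.15,0,0],[0,0,0,0,0]]'>/dev/null;f; python3 -m creep '[[0,0,0.05,0,0],[0,0,0,0,0]]'>/dev/null;f;  python3 -m creep '[[0,0,0.05,0,0],[0,0,0,0,0]]'>/dev/null;f;python3 -m creep '[[0,0,0.05,0,0],[0,0,0,0,0]]'>/dev/null;f
```

```text
[0.4937 0.1917 0.1214] [-0.4  0.3 -0.9] [0.027 0.021 0.007]
[0.4937 0.1917 0.1234] [ 0.3  0.1 -0.8] [0.006 0.067 0.001]
[0.4932 0.1914 0.1165] [-0.1 -0.  -1.3] [ 0.026  0.002 -0.005]
[0.4935 0.1917 0.1151] [-0.7  0.1  1.3] [ 0.076  0.07  -0.05 ]
[0.4936 0.1917 0.1133] [-1.9 -0.1  2.2] [0.038 0.1   0.069]
[0.4935 0.1916 0.1111] [-1.9 -0.7  3.7] [-0.018  0.188 -0.007]
```

No resistance going up, so the blade had been lying on top of the disc. I'll back out, go lower and feel for the gap from the side.

```bash
cat > f.py <<'E'
from h import *
o=st();print(o['position'].round(4),np.round(o['force'],1),np.round(o['ft_torque'],3),round(float(o['gripper_force']),1),round(float(o['width']),3))
E
python3 -m creep '[[0,0,-0.2,0,0],[-0.6,0,0,0,0],[0,0,0.25,0,0],[0,0,0,0,0],[0,0,0,0,0]]'>/dev/null; python3 f.py; python3 -m creep '[[0.1,0,0,0,0],[0,0,0,0,0]]' >/dev/null;python3 f.py; python3 -m creep '[[0.1,0,0,0,0],[0,0,0,0,0]]' >/dev/null;python3 f.py; python3 -m creep '[[0.05,0,0,0,0],[0,0,0,0,0]]' >/dev/null;python3 f.py; python3 -m creep '[[0.05,0,0,0,0],[0,0,0,0,0]]' >/dev/null;python3 f.py;  python3 -m creep '[[0.05,0,0,0,0],[0,0,0,0,0]]' >/dev/null;python3 f.py
```

```text
[0.4702 0.1916 0.1092] [ 0.2  0.2 -0.2] [0.031 0.002 0.004] 40.0 0.168
[0.4743 0.1917 0.1093] [ 0.8  0.2 -1.2] [ 0.042  0.05  -0.005] 40.0 0.168
[0.478  0.1917 0.1092] [-0.1 -0.5 -0.2] [-0.009  0.052  0.046] 40.0 0.168
[0.4797 0.1917 0.1092] [-0.2  0.1 -0.7] [ 0.016  0.005 -0.016] 40.0 0.17
[0.4818 0.1916 0.1092] [-1.  -0.4 -0. ] [ 0.012 -0.015 -0.001] 40.0 0.17
[0.4838 0.1917 0.1092] [ 0.1 -0.2 -0.7] [ 0.03  -0.013  0.006] 40.0 0.171
```

Passing the rim edge with no contact. I'll continue in small steps.

```bash
python3 -m creep '[[0.05,0,0,0,0],[0,0,0,0,0]]' >/dev/null;python3 f.py; python3 -m creep '[[0.05,0,0,0,0],[0,0,0,0,0]]' >/dev/null;python3 f.py; python3 -m creep '[[0.05,0,0,0,0],[0,0,0,0,0]]' >/dev/null;python3 f.py; python3 -m creep '[[0.05,0,0,0,0],[0,0,0,0,0]]' >/dev/null;python3 f.py;  python3 -m creep '[[0.05,0,0,0,0],[0,0,0,0,0]]' >/dev/null;python3 f.py
```

```text
[0.4858 0.1916 0.1092] [ 1.1  0.1 -1.4] [0.026 0.022 0.045] 40.0 0.168
[0.4872 0.1917 0.1091] [-1.9 -0.1  0.4] [0.031 0.385 0.005] 40.0 0.168
[0.4894 0.1916 0.1091] [-3.9 -0.5  0.7] [0.067 0.595 0.01 ] 40.0 0.168
[0.4925 0.1916 0.1093] [ 1.2  0.3 -0.4] [0.013 0.073 0.038] 40.0 0.171
[0.4941 0.1916 0.1092] [-0.4 -0.1 -0.9] [ 0.048  0.039 -0.011] 40.0 0.171
```

```bash
python3 -m creep '[[0,0,-0.03,0,0],[0,0,0,0,0]]' >/dev/null;python3 f.py; python3 -m creep '[[0,0,-0.03,0,0],[0,0,0,0,0]]' >/dev/null;python3 f.py; python3 -m creep '[[0,0,-0.03,0,0],[0,0,0,0,0]]' >/dev/null;python3 f.py; python3 - <<'E'
from h import *
a=shot('scene'); cv2.imwrite('pics/s5.png',cv2.resize(a['pixels'][190:300,230:395],(800,533),interpolation=cv2.INTER_CUBIC))
E
```

```text
[0.4937 0.1916 0.1105] [ 0.5  0.8 -1.4] [0.072 0.06  0.008] 40.0 0.167
[0.4936 0.1916 0.1116] [ 0.8  1.1 -2.8] [ 0.042 -0.035 -0.015] 40.0 0.167
[0.4936 0.1917 0.113 ] [0.7 0.6 0. ] [ 0.047 -0.014  0.042] 40.0 0.172
```

View pics/s5.png

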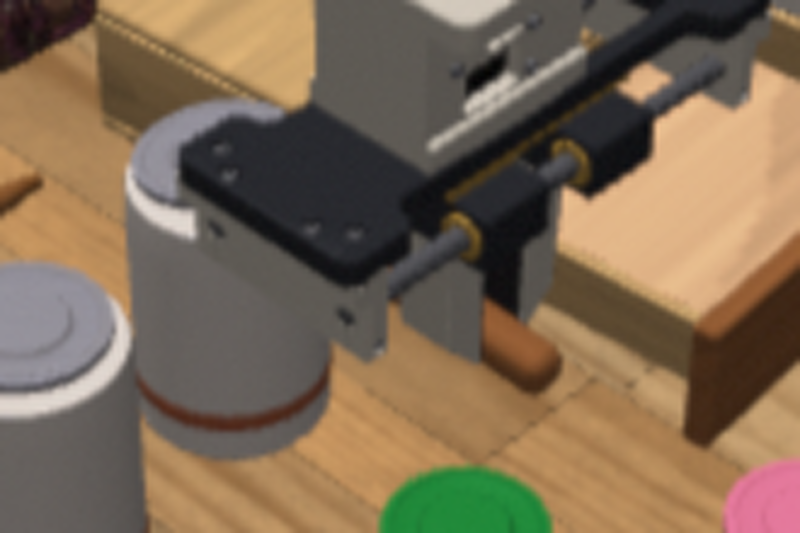

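The pull-down force rose to 2.8 N and then vanished, so it may have popped. I'll back out and measure the lid.

```bash
cat > lids.py <<'E'
from h import *
P=dict(A=(.552,.4065),B=(.5972,.295),C=(.6126,.1905))
for n in('top','scene'):
    d=shot(n); w=cloud(d).reshape(-1,3)
    for k,(x,y) in P.items():
        r=np.hypot(w[:,0]-x,w[:,1]-y); s=w[(r<.027)&(w[:,2]>.105)&(w[:,2]<.15)]
        if len(s)<30: print(n,k,'few',len(s)); continue
        A=np.c_[s[:,0]-x,s[:,1]-y,np.ones(len(s))]; c=np.linalg.lstsq(A,s[:,2],rcond=None)[0]
        r2=np.hypot(w[:,0]-x,w[:,1]-y); q=w[(r2<.05)&(w[:,2]>.103)&(w[:,2]<.15)]
        (cx,cy),rr=cv2.minEnclosingCircle((q[:,:2]*1000).astype(np.float32))
        print(n,k,len(s),'z mid %.1f slope(mm per 30mm) x %.1f y %.1f'%(c[2]*1e3,c[0]*30,c[1]*30),'outline',round(cx,1),round(cy,1),round(rr,1))
E
python3 -m creep '[[-0.5,0,0,0,0],[-1,0,0,0,0],[-1,0,-1,0,0],[-1,0,-1,0,0],[0,0,0,0,0]]' >/dev/null;python3 f.py; python3 lids.py
```

```text
[0.3526 0.1931 0.1955] [ 1.2 -0.2 -0.3] [ 0.042 -0.039 -0.002] 40.0 0.171
top A 556 z mid 119.8 slope(mm per 30mm) x 0.1 y -0.1 outline 552.4 406.8 35.7
top B 551 z mid 119.7 slope(mm per 30mm) x 0.0 y 0.1 outline 598.0 295.3 35.4
top C 548 z mid 121.8 slope(mm per 30mm) x -2.7 y -1.3 outline 613.1 190.3 35.6
scene A 849 z mid 118.7 slope(mm per 30mm) x 0.1 y -0.1 outline 550.4 409.3 35.6
scene B 650 z mid 118.6 slope(mm per 30mm) x 0.6 y -0.4 outline 595.6 298.0 36.2
scene C 570 z mid 119.8 slope(mm per 30mm) x 0.8 y -2.6 outline 610.5 192.8 35.9
```

Lid C now stays askew, with its near side about 5 mm up, so it has popped and a straight lift works. I'll check the blade attitude in the depth map and then do pot B.

```bash
python3 - <<'E'
from h import *
for n in('top','scene'):
    d=load(n); w=cloud(d).reshape(-1,3)
    m=(w[:,0]>.36)&(w[:,0]<.48)&(abs(w[:,1]-.193)<.02)&(w[:,2]>.17)&(w[:,2]<.225)
    s=w[m]; print(n,len(s)); 
    for x0 in np.arange(.36,.48,.01):
        q=s[(s[:,0]>=x0)&(s[:,0]<x0+.01)]
        if len(q)>3: print(x0.round(3),len(q),np.median(q,0).round(4),q[:,1].min().round(4),q[:,1].max().round(4),q[:,0].max().round(4))
E
python3 go.py 0.4553 0.295 0.1275 0
```

```text
top 140
0.41 6 [0.4194 0.187  0.2031] 0.1851 0.1999 0.4198
0.42 42 [0.4252 0.1923 0.2029] 0.1848 0.1999 0.429
0.43 51 [0.4346 0.192  0.2032] 0.1846 0.1997 0.44
0.44 41 [0.4454 0.1936 0.2036] 0.1862 0.1995 0.4493
scene 0
turn -0.04 xyz [ 2.53 -2.57  1.65] | now [0.3541 0.1921 0.1933] yaw -0.2 q [-0.23  0.14 -0.44  2.09  0.08  0.92 -2.29] F [ 0.8 -1.1 -0.3] w 0.168 gf 40.0 t 30.4
```

```bash
python3 -m creep '[[0,-0.9,0,-0.04,0],[0,-0.9,0,0,0],[0,-0.77,0,0,0],[0.9,0,0.5,0,0],[0.9,0,0.5,0,0],[0.73,0,0.65,0,0],[0,0,0.5,0,0],[0,0,0,0,0]]' >/dev/null; python3 go.py 0.4555 0.295 0.1075 0
```

```text
turn -0.02 xyz [ 0.03 -0.04 -0.09] | now [0.4543 0.2935 0.1038] yaw -0.1 q [-0.37  0.48 -0.41  1.89  0.25  0.83 -2.48] F [ 0.  -0.4 -0.8] w 0.171 gf 40.0 t 31.4
```

```bash
python3 -m creep '[[0.03,-0.04,-0.07,0,0],[0,0,0,0,0]]' >/dev/null;python3 f.py;  python3 -m creep '[[0.2,0,0,0,0],[0,0,0,0,0]]' >/dev/null;python3 f.py;python3 -m creep '[[0.06,0,0,0,0],[0,0,0,0,0]]' >/dev/null;python3 f.py;python3 -m creep '[[0.06,0,0,0,0],[0,0,0,0,0]]' >/dev/null;python3 f.py;python3 -m creep '[[0.06,0,0,0,0],[0,0,0,0,0]]' >/dev/null;python3 f.py
```

```text
[0.4567 0.2972 0.1107] [ 0.2  0.5 -1.1] [0.024 0.081 0.042] 40.0 0.168
[0.4652 0.2963 0.11  ] [ 0.2 -0.1 -1.3] [0.034 0.085 0.025] 40.0 0.168
[0.4667 0.2964 0.1096] [-0.5  0.5 -1.5] [ 0.02   0.027 -0.011] 40.0 0.168
[0.4691 0.2964 0.1096] [ 1.1 -0.4 -0.9] [0.087 0.032 0.018] 40.0 0.169
[0.4714 0.2964 0.1095] [-0.2  0.2 -0.3] [0.068 0.117 0.003] 40.0 0.168
```

```bash
python3 -m creep '[[-0.05,0.03,0.04,0,0],[0,0,0,0,0]]' >/dev/null;python3 f.py;  python3 -m creep '[[0.08,0,0,0,0],[0,0,0,0,0]]' >/dev/null;python3 f.py;python3 -m creep '[[0.06,0,0,0,0],[0,0,0,0,0]]' >/dev/null;python3 f.py;python3 -m creep '[[0.06,0,0,0,0],[0,0,0,0,0]]' >/dev/null;python3 f.py;python3 -m creep '[[0.06,0,0,0,0],[0,0,0,0,0]]' >/dev/null;python3 f.py
```

```text
[0.469  0.295  0.1078] [-0.1  0.5 -0.7] [0.062 0.075 0.011] 40.0 0.169
[0.473  0.2952 0.108 ] [ 1.   0.8 -0.3] [ 0.07   0.073 -0.028] 40.0 0.167
[0.4752 0.2952 0.108 ] [ 0.4  0.9 -1. ] [-0.037  0.024 -0.025] 40.0 0.167
[0.4776 0.2952 0.108 ] [-0.3 -0.4 -1.5] [0.015 0.065 0.087] 40.0 0.172
[0.48   0.2952 0.108 ] [ 0.4 -0.  -0.8] [ 0.062  0.029 -0.009] 40.0 0.166
```

```bash
for s in 1; do python3 -m creep '[[0,0,-0.03,0,0],[0,0,0,0,0]]' >/dev/null;python3 f.py; python3 -m creep '[[0,0,-0.03,0,0],[0,0,0,0,0]]' >/dev/null;python3 f.py; python3 -m creep '[[0,0,-0.03,0,0],[0,0,0,0,0]]' >/dev/null;python3 f.py;  python3 -m creep '[[0,0,-0.03,0,0],[0,0,0,0,0]]' >/dev/null;python3 f.py;  python3 -m creep '[[0,0,-0.03,0,0],[0,0,0,0,0]]' >/dev/null;python3 f.py; done
```

```text
[0.4797 0.2953 0.1093] [-0.4  0.8 -0. ] [ 0.035  0.061 -0.039] 40.0 0.167
[0.4797 0.2952 0.1104] [ 0.3 -0.2 -1.3] [0.002 0.051 0.051] 40.0 0.165
[0.4798 0.2951 0.1116] [ 0.8  0.8 -2.3] [ 0.012 -0.017 -0.006] 40.0 0.169
[0.4798 0.2954 0.113 ] [0.2 0.5 0.8] [-0.002 -0.008 -0.049] 40.0 0.166
[0.4798 0.2953 0.1141] [ 0.4 -0.1 -1.2] [ 0.035  0.013 -0.059] 40.0 0.169
```

Same sign as before. Back out and check.

```bash
python3 -m creep '[[-0.5,0,0.03,0,0],[-0.6,0,0,0,0],[-0.4,0,-1,0,0],[-0.8,0,-1,0,0],[-0.8,0,0,0,0],[0,0,0,0,0],[0,0,0,0,0]]' >/dev/null;python3 f.py; python3 lids.py; python3 - <<'E'
from h import *
d=load('top'); w=cloud(d).reshape(-1,3); o=st()['position']
m=(w[:,0]>o[0]+.05)&(w[:,0]<o[0]+.12)&(abs(w[:,1]-o[1])<.02)&(abs(w[:,2]-o[2])<.03)
s=w[m]; print(len(s)); c=np.polyfit(s[:,0]-o[0],s[:,2]-o[2],1); print(c, s[:,0].max()-o[0])
q=w[(abs(w[:,0]-.362)<.14)&(abs(w[:,1]-.347)<.14)&(w[:,2]>.035)&(w[:,2]<.06)]
print(cv2.minEnclosingCircle((q[:,:2]*1000).astype(np.float32)))
E
python3 go.py 0.472 0.289 0.19 55
```

```text
[0.3563 0.2952 0.1929] [ 0.2  0.2 -1.2] [ 0.042 -0.001  0.036] 40.0 0.164
top A 558 z mid 119.8 slope(mm per 30mm) x -0.6 y -0.1 outline 552.7 407.3 36.2
top B 553 z mid 122.0 slope(mm per 30mm) x -2.2 y -1.6 outline 597.7 295.1 35.4
top C 543 z mid 122.0 slope(mm per 30mm) x -2.8 y -1.2 outline 613.2 190.8 35.5
scene A 844 z mid 118.8 slope(mm per 30mm) x 0.1 y -0.0 outline 550.0 409.0 35.6
scene B 716 z mid 120.2 slope(mm per 30mm) x 0.6 y -3.0 outline 595.6 297.6 35.5
scene C 574 z mid 119.8 slope(mm per 30mm) x 0.8 y -2.5 outline 610.4 193.1 36.6
233
[0.02930288 0.00538231] 0.09756097146681997
((399.0762939453125, 371.85992431640625), 120.96725463867188)
turn -13.77 xyz [1.53 2.45 0.06] | now [0.3565 0.2951 0.1925] yaw -0.1 q [-0.4   0.25 -0.49  1.97  0.15  0.96 -2.53] F [-0.7 -0.7  0.6] w 0.167 gf 40.0 t 36.1
```

B popped as well. Now pot A, approached at yaw 55° to stay clear of the bowl.

```bash
python3 -m creep '[[0,0,0,-1,0],[0,0,0,-1,0],[0,0,0,-1,0],[0,0,0,-1,0],[0,0,0,-1,0],[0,0,0,-1,0],[0,0,0,-1,0],[0,0,0,-1,0],[0,0,0,-1,0],[0,0,0,-1,0],[0,0,0,-1,0],[0,0,0,-1,0]]' >/dev/null;python3 -m creep '[[0,0,0,-1,0],[0,0,0,-0.77,0],[0,0.9,0,0,0],[0,0.8,0,0,0],[0,0.75,0,0,0],[0.7,0,0,0,0],[0,0,0,0,0],[0,0,0,0,0]]' >/dev/null; python3 go.py 0.4708 0.2909 0.1075 55
```

```text
turn 0.02 xyz [ 0.87 -0.03  2.12] | now [0.4519 0.2617 0.1922] yaw 55.1 q [-0.16  0.37 -0.61  1.83  0.25  1.02 -1.48] F [-0.7 -0.2 -0.8] w 0.171 gf 40.0 t 38.6
```

```bash
python3 -m creep '[[0.87,-0.03,0.7,0,0],[0,0,0.7,0,0],[0,0,0.7,0,0],[0,0,0,0,0],[0,0,0,0,0],[0,0,0,0,0]]' >/dev/null; python3 go.py 0.4708 0.2909 0.1075 55
```

```text
turn 0.02 xyz [-0.03 -0.01  0.07] | now [0.4716 0.2917 0.1101] yaw 55.1 q [-0.24  0.51 -0.57  1.85  0.35  0.88 -1.59] F [-0.1 -0.  -0. ] w 0.169 gf 40.0 t 39.4
```

```bash
python3 -m creep '[[0,0,0.05,0,0],[0.2,0,0,0,0],[0,0,0,0,0]]' >/dev/null;python3 f.py;python3 -m creep '[[0.08,0,0,0,0],[0,0,0,0,0]]' >/dev/null;python3 f.py;python3 -m creep '[[0.06,0,0,0,0],[0,0,0,0,0]]' >/dev/null;python3 f.py;python3 -m creep '[[0.06,0,0,0,0],[0,0,0,0,0]]' >/dev/null;python3 f.py;python3 -m creep '[[0.06,0,0,0,0],[0,0,0,0,0]]' >/dev/null;python3 f.py;python3 -m creep '[[0.06,0,0,0,0],[0,0,0,0,0]]' >/dev/null;python3 f.py; python3 go.py 0.485 0.311 0.1075 55
```

```text
[0.4761 0.2987 0.107 ] [ 0.4  0.6 -0.8] [ 0.011 -0.012 -0.029] 40.0 0.166
[0.4775 0.3007 0.1068] [-0.5 -0.2 -0.4] [ 0.003 -0.019  0.001] 40.0 0.168
[0.4789 0.3026 0.1068] [ 0.1  0.6 -1.9] [-0.025  0.008  0.049] 40.0 0.17
[0.4803 0.3046 0.1068] [-0.6  0.6 -1. ] [-0.032 -0.019 -0.036] 40.0 0.169
[0.4817 0.3066 0.1068] [ 0.2 -0.4 -0.7] [-0.065 -0.04  -0.026] 40.0 0.17
[0.4831 0.3086 0.1068] [-0.5  0.2 -0.3] [-0.109 -0.038  0.   ] 40.0 0.168
turn 0.02 xyz [ 0.08  0.   -0.02] | now [0.4831 0.3086 0.1068] yaw 55.1 q [-0.27  0.54 -0.56  1.8   0.36  0.9  -1.6 ] F [-0.5  0.2 -0.3] w 0.168 gf 40.0 t 41.0
```

```bash
python3 -m creep '[[0.06,0,0,0,0],[0,0,0,0,0]]' >/dev/null;python3 f.py; python3 -m creep '[[0,0,-0.05,0,0],[0,0,0,0,0]]' >/dev/null;python3 f.py; for s in 1; do python3 -m creep '[[0,0,-0.03,0,0],[0,0,0,0,0]]' >/dev/null;python3 f.py; python3 -m creep '[[0,0,-0.03,0,0],[0,0,0,0,0]]' >/dev/null;python3 f.py; python3 -m creep '[[0,0,-0.03,0,0],[0,0,0,0,0]]' >/dev/null;python3 f.py;  python3 -m creep '[[0,0,-0.03,0,0],[0,0,0,0,0]]' >/dev/null;python3 f.py; done
```

```text
[0.4844 0.3105 0.1068] [ 0.3 -0.3  0.5] [ 0.007 -0.024  0.005] 40.0 0.172
[0.4844 0.3104 0.109 ] [-0.   0.8 -0.6] [-0.053 -0.054 -0.02 ] 40.0 0.171
[0.4843 0.3103 0.11  ] [ 0.5  0.7 -0.4] [-0.077 -0.036  0.018] 40.0 0.166
[0.4843 0.3104 0.1112] [ 0.7  0.1 -2.6] [-0.014 -0.081  0.051] 40.0 0.172
[0.4843 0.3104 0.1124] [ 0.9  1.4 -3.2] [ 0.048 -0.06  -0.037] 40.0 0.17
[0.4844 0.3104 0.1139] [-0.3 -0.4 -0.2] [-0.041 -0.046 -0.023] 40.0 0.168
```

Popped. Retreat, verify, then put the lifter back in the drawer.

```bash
python3 -m creep '[[-0.5,0,0.03,0,0],[-0.6,0,0,0,0],[-0.4,0,-1,0,0],[0,0,-1,0,0],[-0.5,0.5,-0.2,-1,0],[0,0,0,-1,0],[0,0,0,-1,0],[0,0,0,-1,0],[0,0,0,-1,0],[0,0,0,-1,0],[0,0,0,-1,0],[0,0,0,-1,0]]' >/dev/null; python3 -m creep '[[0,0,0,-1,0],[0,0,0,0,0],[0,0,0,0,0]]' >/dev/null;  python3 lids.py; python3 go.py 0.552 -0.025 0.11 91
```

```text
top A 564 z mid 122.1 slope(mm per 30mm) x -2.1 y -1.4 outline 552.2 407.1 35.7
top B 411 z mid 122.8 slope(mm per 30mm) x -3.3 y -3.0 outline 597.8 295.2 35.4
top C 549 z mid 121.7 slope(mm per 30mm) x -2.3 y -1.2 outline 613.0 190.8 35.6
scene A 914 z mid 120.8 slope(mm per 30mm) x 0.3 y -3.3 outline 549.9 409.5 35.5
scene B 707 z mid 120.2 slope(mm per 30mm) x 0.9 y -2.8 outline 594.8 298.1 36.2
scene C 580 z mid 119.7 slope(mm per 30mm) x 0.6 y -2.9 outline 611.0 192.3 36.1
turn 0.0 xyz [-6.5   2.31  2.26] | now [0.4549 0.2333 0.2005] yaw 91.0 q [ 0.01  0.38 -0.76  1.84  0.3   1.04 -0.86] F [-0.4  0.4 -0.9] w 0.17 gf 40.0 t 44.5
```

```bash
python3 -m creep '[[-1,0.4,0,0,0],[-1,0.4,0,0,0],[-1,0.4,0,0,0],[-1,0.4,0,0,0],[-1,0.4,0,0,0],[-1,0.31,0,0,0],[-0.5,0,0,0,0],[0,0,1,0,0],[0,0,1,0,0],[0,0,0.2,0,0],[0,0,0,0,0]]' >/dev/null; python3 go.py 0.552 -0.025 0.038 91
```

```text
turn 0.02 xyz [-0.01 -0.01  1.87] | now [ 0.5524 -0.0246  0.1129] yaw 91.1 q [ 0.41  0.53 -0.64  1.84  0.39  0.9  -0.4 ] F [ 0.3  0.2 -0.9] w 0.172 gf 40.0 t 45.8
```

```bash
python3 -m creep '[[0,0,0.8,0,0],[0,0,0.6,0,0],[0,0,0.4,0,0],[0,0,0.07,0,0],[0,0,0,0,0],[0,0,0,0,0]]' >/dev/null; python3 f.py; python3 -m creep '[[0,0,0,0,0.4],[0,0,0,0,0.4],[0,0,-0.5,0,0.4],[0,0,-1,0,0.4],[0,0,-1,0,0.4],[0,0,-1,0,0.8],[0,0,-0.5,0,0.8],[0,0,0,0,0.8]]'>/dev/null; python3 go.py 0.61 0.19 0.20 94
```

```text
[ 0.5529 -0.0249  0.0386] [1.  0.4 0.2] [ 0.015 -0.153  0.008] 40.0 0.17
turn -0.73 xyz [ 5.26  1.79 -0.02] | now [ 0.5531 -0.0248  0.1992] yaw 91.1 q [ 0.45  0.43 -0.69  1.75  0.31  1.07 -0.33] F [-0.4 -0.2 -0.7] w 0.676 gf 0.0 t 47.6
```

```bash
python3 -m creep '[[0.9,0.3,0,0,0.8],[0.9,0.3,0,0,0.8],[0.9,0.3,0,0,0.8],[0.9,0.3,0,0,0.8],[0.9,0.3,0,0,0.8],[0.85,0.3,0,0,0.8],[0,0,0,0,0.8],[0,0,0,0,0.8]]' >/dev/null; python3 go.py 0.6128 0.1906 0.1135 91
```

```text
turn 0.02 xyz [ 0.03 -0.17  2.07] | now [0.6197 0.1896 0.1962] yaw 91.1 q [ 0.04  0.59 -0.67  1.51  0.38  1.18 -0.67] F [ 0.5 -0.3 -0.6] w 0.802 gf 0.0 t 48.6
```

```bash
python3 -m creep '[[0.03,-0.17,0.5,0,0.8],[0,0,0.8,0,0.8],[0,0,0.5,0,0.8],[0,0,0.25,0,0.8],[0,0,0,0,0.8],[0,0,0,0,0.8]]' >/dev/null; python3 go.py 0.6128 0.1906 0.1135 91; python3 lids.py | grep scene
```

```text
turn 0.02 xyz [-0.03 -0.03  0.08] | now [0.6139 0.1918 0.1166] yaw 91.1 q [ 0.02  0.65 -0.64  1.61  0.44  1.02 -0.73] F [ 0.7  0.7 -0.1] w 0.798 gf 0.0 t 49.3
scene A 893 z mid 120.8 slope(mm per 30mm) x 0.3 y -3.2 outline 550.1 408.5 35.8
scene B 716 z mid 120.2 slope(mm per 30mm) x 0.7 y -3.0 outline 595.7 298.2 35.8
scene C 460 z mid 120.1 slope(mm per 30mm) x -0.3 y -3.3 outline 612.6 201.8 48.4
```

```bash
python3 -m creep '[[-0.03,-0.03,0.05,0,0.8],[0,0,0.03,0,0.8],[0,0,0,0,0.8]]' >/dev/null; python3 f.py; python3 -m creep '[[0,0,0,0,0.3],[0,0,0,0,0.3],[0,0,0,0,0.3],[0,0,0,0,0.3]]' 30 >/dev/null; python3 f.py; python3 -m creep '[[0,0,-0.1,0,0.3],[0,0,-0.1,0,0.3],[0,0,0,0,0.3]]' >/dev/null; python3 f.py; python3 -m creep '[[0,0,-0.3,0,0.3],[0,0,-0.5,0,0.3],[0,0,0,0,0.3]]' >/dev/null; python3 f.py
```

```text
[0.6121 0.1902 0.1124] [ 0.  -0.1  0.7] [ 0.032 -0.119 -0.014] 0.0 0.797
[0.6128 0.1904 0.1128] [2.7 0.2 2.4] [ 0.085 -0.758 -0.039] 30.0 0.627
[0.6117 0.1904 0.1206] [0.  0.1 0.4] [ 0.001 -0.069  0.029] 30.0 0.628
[0.6133 0.1912 0.1551] [-0.2  0.5 -0.3] [-0.037 -0.049  0.004] 30.0 0.625
```

```bash
cat > bowl.py <<'E'
from h import *
import sys
d=shot('top'); w=cloud(d); s=w.reshape(-1,3); px=np.array(d['pixels']).reshape(-1,3).astype(int)
m=(s[:,2]>.042)&(s[:,2]<.062)&(s[:,0]>.22)&(s[:,0]<.50)&(s[:,1]>.2)&(s[:,1]<.5)&(px.sum(1)<200)
q=s[m][:,:2]*1000
from scipy.optimize import least_squares
r=least_squares(lambda p: np.hypot(q[:,0]-p[0],q[:,1]-p[1])-p[2],[362,347,88],loss='soft_l1'); print('bowl',len(q),r.x.round(1),np.median(abs(r.fun)).round(1))
E
python3 -m creep '[[0,0,-0.5,0,0.3],[0,0,-0.5,0,0.3],[0,0,0,0,0.3]]' >/dev/null; python3 bowl.py; python3 go.py 0.362 0.312 0.17 91; python3 - <<'E'
from h import *
a=shot('scene'); cv2.imwrite('pics/s6.png',a['pixels'])
E
```

```text
bowl 1012 [391.7 341.   82.7] 2.1
turn 0.02 xyz [ 3.15 -6.21  0.59] | now [0.6127 0.1905 0.1935] yaw 91.1 q [ 0.04  0.58 -0.67  1.53  0.38  1.16 -0.68] F [-0.1 -0.  -0.9] w 0.629 gf 30.0 t 51.5
```

View pics/s6.png

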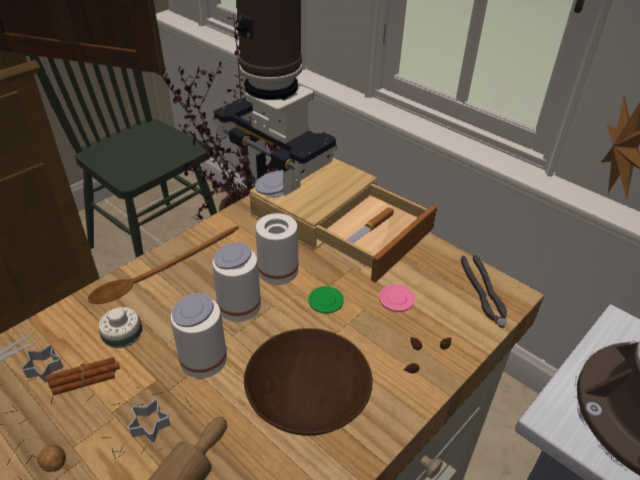

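The scene shows lid C in the gripper at (270,185), pot C open and standing at (277,225), and the lifter flat in the drawer at (372,225). The bowl at (308,380) has been knocked to (0.392, 0.341). I'll place the lid at that new spot.

```bash
python3 go.py 0.392 0.308 0.052 91;  python3 -m creep '[[0.4,-0.7,0,0,0.3],[0.4,-0.8,0,0,0.3],[0.4,-0.8,0,0,0.3],[0.4,-0.8,0,0,0.3],[0.4,-0.8,0,0,0.3],[0.4,-0.8,0,0,0.3],[0.4,-0.77,0,0,0.3],[0,0,0,0,0.3],[0,0,0,0,0.3]]' > /dev/null;  python3 go.py 0.392 0.308 0.052 91
```

```text
turn 0.02 xyz [ 3.04 -5.45  3.51] | now [0.6122 0.1902 0.1926] yaw 91.1 q [ 0.04  0.58 -0.67  1.53  0.38  1.16 -0.68] F [ 0.8  0.1 -0.8] w 0.625 gf 30.0 t 51.5
turn 0.01 xyz [0.26 0.01 3.5 ] | now [0.3917 0.2976 0.192 ] yaw 91.1 q [-0.15  0.36 -0.77  1.89  0.3   1.01 -1.03] F [ 0.  -0.6 -0.2] w 0.63 gf 30.0 t 52.6
```

```bash
python3 -m creep '[[0.26,0,0.8,0,0.3],[0,0,0.9,0,0.3],[0,0,0.9,0,0.3],[0,0,0.6,0,0.3],[0,0,0.2,0,0.3],[0,0,0,0,0.3]]' > /dev/null; python3 f.py; python3 -m creep '[[0,0,0.1,0,0.3],[0,0,0,0,0.3],[0,0,0,0,0.3]]' >/dev/null; python3 f.py
```

```text
[0.3915 0.3082 0.0562] [-0.4  0.5 -0.1] [-0.012 -0.11   0.053] 30.0 0.625
[0.3914 0.3086 0.0528] [ 0.2 -0.1 -0.3] [ 0.018 -0.112 -0.016] 30.0 0.63
```

```bash
python3 -m creep '[[0,0,0.15,0,0.3],[0,0,0.1,0,0.3],[0,0,0,0,0.3]]' >/dev/null; python3 f.py; python3 -m creep '[[0,0,0,0,0.75],[0,0,0,0,0.75],[0,0,0,0,0.75],[0,0,-0.6,0,0.75],[0,0,-1,0,0.75],[0,0,-1,0,0.75],[0,0,-1,0,0.8],[0,0,0,0,0.8]]' >/dev/null; python3 go.py 0.5975 0.2952 0.2 91
```

```text
[0.3908 0.3083 0.0419] [-1.1 -0.8 -0.5] [ 0.015 -0.171  0.002] 30.0 0.625
turn 0.01 xyz [-0.46  5.12 -0.27] | now [0.3923 0.31   0.1893] yaw 91.1 q [-0.17  0.37 -0.78  1.88  0.31  1.01 -1.06] F [ 0.3 -0.2  0. ] w 0.795 gf 0.0 t 55.1
```

```bash
python3 -m creep '[[-0.1,0.9,-0.1,0,0.8],[-0.1,0.9,0,0,0.8],[-0.1,0.9,0,0,0.8],[-0.1,0.9,0,0,0.8],[-0.06,0.9,0,0,0.8],[0,0.62,0,0,0.8],[0,0,0,0,0.8],[0,0,0,0,0.8]]' >/dev/null; python3 go.py 0.5975 0.2952 0.1125 91
```

```text
turn 0.03 xyz [0.02 0.06 1.93] | now [0.5951 0.2942 0.1895] yaw 91.1 q [-0.13  0.62 -0.68  1.47  0.4   1.19 -0.84] F [0.1 0.5 0.5] w 0.801 gf 0.0 t 56.1
```

```bash
python3 -m creep '[[0.02,0.06,0.5,0,0.8],[0,0,0.8,0,0.8],[0,0,0.4,0,0.8],[0,0,0.13,0,0.8],[0,0,0,0,0.8],[0,0,0,0,0.8]]' >/dev/null; python3 go.py 0.5975 0.2952 0.1125 91; python3 -m creep '[[0,0,0.06,0,0.8],[0,0,0,0,0.8],[0,0,0,0,0.8]]' >/dev/null; python3 f.py
```

```text
turn 0.02 xyz [-0.   -0.04  0.14] | now [0.599  0.2953 0.1183] yaw 91.1 q [-0.14  0.69 -0.65  1.54  0.46  1.06 -0.88] F [-0.2 -0.   1. ] w 0.798 gf 0.0 t 56.9
[0.5987 0.2948 0.1149] [-0.3  0.1  0.2] [-0.011 -0.059  0.054] 0.0 0.803
```

```bash
python3 -m creep '[[0,-0.03,0.05,0,0.8],[0,0,0,0,0.8],[0,0,0,0,0.8]]' >/dev/null; python3 f.py; python3 -m creep '[[0,0,0,0,0.3],[0,0,0,0,0.3],[0,0,0,0,0.3],[0,0,0,0,0.3]]' 30 >/dev/null; python3 f.py; python3 -m creep '[[0,0,-0.1,0,0.3],[0,0,-0.1,0,0.3],[0,0,0,0,0.3]]' >/dev/null; python3 f.py; python3 -m creep '[[0,0,-0.3,0,0.3],[0,0,-0.8,0,0.3],[0,0,-0.8,0,0.3],[0,0,0,0,0.3]]' >/dev/null; python3 f.py; python3 bowl.py; python3 go.py 0.392 0.374 0.052 91
```

```text
[0.5974 0.2947 0.1128] [-0.6 -0.6  0. ] [ 0.024 -0.111  0.062] 0.0 0.802
[0.598  0.295  0.1133] [3.1 0.4 3.3] [ 0.026 -0.778 -0.03 ] 30.0 0.628
[0.5969 0.295  0.1211] [ 0.2 -0.  -1.6] [-0.002 -0.097 -0.058] 30.0 0.631
[0.5983 0.2962 0.2005] [ 0.3  0.2 -0.9] [ 0.05  -0.064  0.028] 30.0 0.628
bowl 999 [391.6 340.9  82.7] 2.1
turn 0.02 xyz [ 2.05 -5.11  3.66] | now [0.5977 0.2954 0.1985] yaw 91.1 q [-0.13  0.62 -0.68  1.46  0.4   1.21 -0.84] F [ 0.9 -1.2 -0.6] w 0.63 gf 30.0 t 59.1
```

```bash
python3 -m creep '[[0.3,-0.7,0,0,0.3],[0.3,-0.8,0,0,0.3],[0.3,-0.8,0,0,0.3],[0.3,-0.8,0,0,0.3],[0.3,-0.8,0,0,0.3],[0.3,-0.8,0,0,0.3],[0.25,-0.41,0,0,0.3],[0,0,0,0,0.3],[0,0,0,0,0.3]]' > /dev/null;  python3 go.py 0.392 0.374 0.042 91
```

```text
turn -0.0 xyz [ 0.04 -0.02  3.86] | now [0.3929 0.3723 0.1965] yaw 91.0 q [-0.3   0.44 -0.76  1.77  0.34  1.07 -1.16] F [-0.5 -0.2 -1.4] w 0.627 gf 30.0 t 60.2
```

```bash
python3 -m creep '[[0.04,0,0.8,0,0.3],[0,0,0.9,0,0.3],[0,0,0.9,0,0.3],[0,0,0.6,0,0.3],[0,0,0.4,0,0.3],[0,0,0,0,0.3]]' > /dev/null; python3 f.py; python3 -m creep '[[0,0,0.15,0,0.3],[0,0,0,0,0.3],[0,0,0,0,0.3]]' >/dev/null; python3 f.py;python3 -m creep '[[0,0,0,0,0.75],[0,0,0,0,0.75],[0,0,0,0,0.75],[0,0,-0.6,0,0.75],[0,0,-1,0,0.75],[0,0,-1,0,0.75],[0,0,-1,0,0.8],[0,0,0,0,0.8]]' >/dev/null; python3 go.py 0.5525 0.407 0.2 91; python3 lids.py
```

```text
[0.3918 0.3737 0.0519] [ 0.6  0.2 -0.4] [ 0.003 -0.129 -0.036] 30.0 0.628
[0.3917 0.3748 0.0474] [-0.2  0.3 -0.3] [-0.03  -0.054 -0.002] 30.0 0.629
turn 0.02 xyz [ 0.7   4.02 -0.15] | now [0.3924 0.3762 0.1938] yaw 91.1 q [-0.3   0.44 -0.76  1.78  0.35  1.06 -1.17] F [-0.4  0.4 -0.8] w 0.798 gf 0.0 t 62.3
top A 562 z mid 122.2 slope(mm per 30mm) x -1.9 y -2.3 outline 552.2 406.9 35.6
top B 273 z mid 111.2 slope(mm per 30mm) x -0.4 y -0.3 outline 597.6 295.5 35.5
top C 260 z mid 111.5 slope(mm per 30mm) x -0.1 y -0.1 outline 613.0 190.5 35.4
scene A 907 z mid 120.8 slope(mm per 30mm) x 0.3 y -3.4 outline 550.1 408.9 35.6
scene B few 24
scene C few 0
```

```bash
python3 -m creep '[[0.15,0.9,-0.1,0,0.8],[0.15,0.9,0,0,0.8],[0.15,0.9,0,0,0.8],[0.15,0.9,0,0,0.8],[0.1,0.42,0,0,0.8],[0,0,0,0,0.8],[0,0,0,0,0.8],[0,0,0.9,0,0.8],[0,0,0.8,0,0.8],[0,0,0.15,0,0.8],[0,0,0,0,0.8],[0,0,0,0,0.8]]' >/dev/null; python3 go.py 0.5525 0.407 0.1130 91
```

```text
turn 0.02 xyz [0.02 0.01 0.24] | now [0.5521 0.4063 0.1225] yaw 91.1 q [-0.32  0.71 -0.66  1.49  0.47  1.1  -1.06] F [ 0.4 -0.1  0.5] w 0.801 gf 0.0 t 63.9
```

```bash
python3 -m creep '[[0.02,0,0.15,0,0.8],[0,0,0.09,0,0.8],[0,0,0,0,0.8],[0,0,0,0,0.8]]' >/dev/null; python3 f.py; python3 -m creep '[[0,0,0,0,0.3],[0,0,0,0,0.3],[0,0,0,0,0.3],[0,0,0,0,0.3]]' 30 >/dev/null; python3 f.py; python3 -m creep '[[0,0,-0.1,0,0.3],[0,0,-0.1,0,0.3],[0,0,0,0,0.3]]' >/dev/null; python3 f.py; python3 -m creep '[[0,0,-0.3,0,0.3],[0,0,-0.8,0,0.3],[0,0,-0.8,0,0.3],[0,0,0,0,0.3]]' >/dev/null; python3 f.py; python3 bowl.py; python3 go.py 0.392 0.341 0.075 91
python3 - <<'E'
from h import *
d=load('top'); cv2.imwrite('pics/t7.png',cv2.resize(np.array(d['pixels'])[200:400,160:340],(540,600)))
E
```

```text
[0.5517 0.4064 0.1112] [ 0.3  0.7 -0.4] [-0.05  -0.134 -0.097] 0.0 0.804
[0.552  0.4066 0.1115] [0.4 0.3 0.9] [ 0.148 -0.331  0.018] 30.0 0.632
[0.5516 0.4066 0.1197] [-0.2  0.1 -1.3] [-0.008 -0.07  -0.019] 30.0 0.63
[0.5525 0.408  0.1991] [-0.1 -0.   0.5] [ 0.005 -0.073  0.043] 30.0 0.63
bowl 598 [392.2 340.5  83.5] 2.1
turn 0.02 xyz [-1.58 -4.03  3.05] | now [0.552 0.407 0.197] yaw 91.1 q [-0.31  0.65 -0.68  1.4   0.42  1.23 -1.02] F [-0.3  0.3 -1.4] w 0.633 gf 30.0 t 65.8
```

View pics/t7.png

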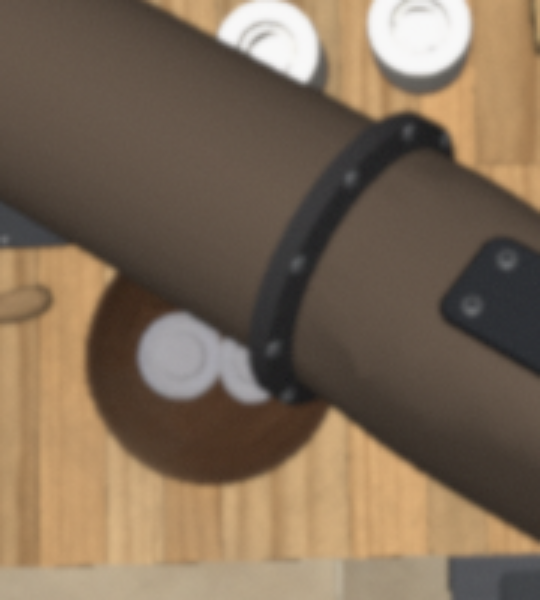

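Both lids lie in the bowl at (180,355) and (250,370), and pots B and C are open. The third lid goes on the front side of the bowl.

```bash
python3 -m creep '[[-0.3,-0.7,0,0,0.3],[-0.3,-0.8,0,0,0.3],[-0.3,-0.8,0,0,0.3],[-0.3,-0.8,0,0,0.3],[-0.3,-0.8,0,0,0.3],[-0.1,-0.6,0,0,0.3],[0,0,0,0,0.3],[0,0,0.9,0,0.3],[0,0,0.9,0,0.3],[0,0,0.9,0,0.3],[0,0,0.5,0,0.3],[0,0,0,0,0.3]]' > /dev/null;python3 -m creep '[[0,0,0,0,0.3],[0,0,0,0,0.3]]' > /dev/null;  python3 go.py 0.372 0.341 0.058 91
```

```text
turn 0.01 xyz [ 0.04 -0.04  0.25] | now [0.3736 0.3395 0.0681] yaw 91.1 q [-0.34  0.54 -0.68  2.    0.49  0.77 -1.29] F [ 1.1  0.6 -1.1] w 0.633 gf 30.0 t 67.6
```

```bash
python3 -m creep '[[0,0,0.2,0,0.3],[0,0,0,0,0.3],[0,0,0,0,0.3]]' >/dev/null; python3 f.py;python3 -m creep '[[0,0,0,0,0.75],[0,0,0,0,0.75],[0,0,0,0,0.75],[0,0,-0.6,0,0.75],[0,0,-1,0,0.75],[0,0,-1,0,0.75],[0,0,-1,0,0],[0,1,0,0,0],[-1,0,0,0,0],[-1,0,0,0,0],[-1,0,0,0,0],[0,0,0,0,0]]' >/dev/null; python3 go.py 0.41 -0.004 0.2 4.1; python3 - <<'E'
from h import *
d=shot('top'); cv2.imwrite('pics/t8.png',np.array(d['pixels'])[100:420,140:460])
w=cloud(d); s=w[190:300,330:440].reshape(-1,3); 
E
```

```text
[0.3729 0.339  0.0592] [ 0.1  0.  -0.1] [ 0.011 -0.083 -0.052] 30.0 0.63
turn 21.68 xyz [-0.53  5.48  0.07] | now [0.4155 0.2163 0.2029] yaw 90.8 q [ 0.05  0.31 -0.79  1.92  0.26  1.01 -0.84] F [-0.5  0.3  0.6] w 0.147 gf 0.0 t 69.5
```

View pics/t8.png

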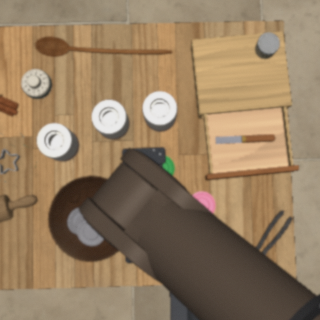

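```bash
python3 -m creep '[[0,0,0,1,0],[0,0,0,1,0],[0,0,0,1,0],[0,0,0,1,0],[0,0,0,1,0],[0,0,0,1,0],[0,0,0,1,0],[0,0,0,1,0],[0,0,0,1,0],[0,0,0,1,0],[0,0,0,1,0],[0,0,0,1,0]]' >/dev/null; python3 -m creep '[[0,0,0,1,0],[0,0,0,1,0],[0,0,0,1,0],[0,0,0,1,0],[0,0,0,1,0],[0,0,0,1,0],[0,0,0,1,0],[0,0,0,1,0],[0,0,0,1,0],[0,0,0,0.68,0],[0,0,0,0,0]]' >/dev/null;  python3 go.py 0.425 -0.0065 0.04 4.1;  python3 -m creep '[[0,1,0,0,0],[0,1,0,0,0],[0,1,0,0,0],[0,1,0,0,0],[0,1,0,0,0],[0,0.5,0,0,0],[0,0,0,0,0],[0,0,0,0,0]]' >/dev/null;  python3 go.py 0.425 -0.0065 0.04 4.1
```

```text
turn 0.1 xyz [-0.16  5.69  4.08] | now [0.4149 0.2211 0.2033] yaw 4.5 q [-0.19  0.25 -0.5   1.94  0.14  0.99 -2.24] F [-0.   0.  -0.1] w 0.007 gf 0.0 t 72.4
turn 0.09 xyz [-0.19  0.19  4.08] | now [0.432  0.0018 0.2033] yaw 4.5 q [ 0.2   0.17 -0.37  2.02  0.08  0.96 -1.7 ] F [ 0.3 -0.3  0.4] w 0.005 gf 0.0 t 73.4
```

Before shutting, I'll check the bowl and lifter.

```bash
python3 -m creep '[[-0.4,0.19,0.8,0.09,0],[0,0,0.9,0,0],[0,0,0.9,0,0],[0,0,0.9,0,0],[0,0,0.5,0,0],[0,0,0,0,0],[0,0,0,0,0]]' >/dev/null; python3 go.py 0.4635 -0.004 0.04 4.1; python3 - <<'E'
from h import *
d=shot('scene'); cv2.imwrite('pics/s9.png',cv2.resize(np.array(d['pixels'])[180:460,160:460],(640,597)))
E
```

```text
turn -0.01 xyz [ 1.17 -0.    0.1 ] | now [ 0.417  -0.0075  0.0439] yaw 4.1 q [ 0.13  0.4  -0.3   2.24  0.23  0.53 -1.85] F [ 0.1 -0.1 -0.4] w 0.008 gf 0.0 t 74.3
```

View pics/s9.png

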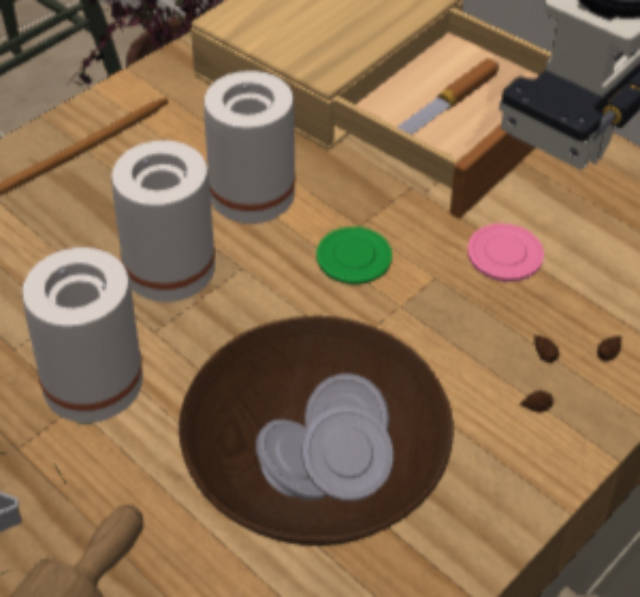

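All three lids are in the bowl at (330,450), the three pots stand open, and the lifter lies flat in the drawer at (450,95). Now I'll push the drawer shut.

```bash
python3 -m creep '[[0.4,0,0,0,0],[0.4,0,0,0,0],[0.3,0,0,0,0],[0.25,0,0,0,0],[0.3,0,0,0,0],[0.3,0,0,0,0],[0.3,0,0,0,0],[0.3,0,0,0,0],[0.3,0,0,0,0],[0.3,0,0,0,0],[0.3,0,0,0,0],[0.2,0,0,0,0]]' >/dev/null; python3 go.py 0.589 0.0015 0.043 4.1
```

```text
turn -0.02 xyz [0.67 0.06 0.  ] | now [0.5622 0.0019 0.0431] yaw 4.0 q [ 0.1   0.57 -0.28  1.89  0.23  0.71 -1.81] F [-5.   0.8  1.7] w 0.002 gf 3.0 t 75.8
```

```bash
python3 -m creep '[[0.15,0,0,0,0],[0.15,0,0,0,0],[0.1,0,0,0,0],[0,0,0,0,0]]' >/dev/null; python3 f.py; python3 -m creep '[[0.1,0,0,0,0],[0,0,0,0,0]]' >/dev/null; python3 f.py;  python3 -m creep '[[0.1,0,0,0,0],[0,0,0,0,0]]' >/dev/null; python3 f.py; python3 -m creep '[[0.08,0,0,0,0],[0,0,0,0,0]]' >/dev/null; python3 f.py;  python3 -m creep '[[0.08,0,0,0,0],[0,0,0,0,0]]' >/dev/null; python3 f.py
```

```text
[0.5782 0.003  0.0431] [-4.1  1.1 -0.6] [0.194 0.921 0.052] 2.0 0.004
[0.5819 0.0033 0.0431] [-4.5  0.8 -1.1] [0.265 0.972 0.077] 2.2 0.006
[0.5858 0.0036 0.0431] [-5.   1.1  0.5] [0.287 1.117 0.084] 2.4 0.002
[0.5888 0.0038 0.0431] [-5.6  1.5  1.5] [0.245 1.232 0.095] 2.8 0.009
[0.5888 0.0037 0.0428] [-16.1   0.8  11.6] [0.157 3.427 0.116] 8.3 0.007
```

Stop reached at 16 N. Let go slowly, then check.

```bash
python3 -m creep '[[-0.15,0,0,0,0],[-0.2,0,0,0,0],[-0.3,0,0,0,0],[-0.5,0,0,0,0],[-0.8,0,0,0,0],[0,0,-1,0,0],[0,0,-1,0,0],[-0.8,1,-1,0,0],[-0.8,1,-1,0,0],[0,1,0,0,0],[0,1,0,0,0],[0,0,0,0,0]]' >/dev/null; python3 f.py; python3 - <<'E'
from h import *
d=shot('top'); w=cloud(d)
s=w[120:240,325:445].reshape(-1,3); q=s[(s[:,2]>.055)&(s[:,2]<.075)]
print(cv2.boxPoints(cv2.minAreaRect((q[:,:2]*1000).astype(np.float32))))
d=shot('scene'); cv2.imwrite('pics/s10.png',d['pixels'])
E
```

```text
[ 0.4642 -0.1661  0.2006] [-0.2  0.5  0. ] [0.074 0.031 0.026] 0.0 0.001
[[582.54266 104.92321]
 [596.9599  -95.37435]
 [785.22516 -81.82322]
 [770.8079  118.47434]]
```

View pics/s10.png

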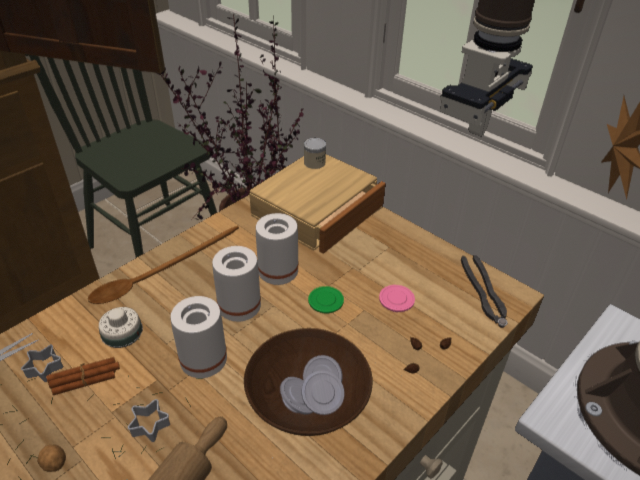

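The drawer front at (352,215) is back at its original latched position and all lids are in the bowl. The pots are standing and the robot is clear.

```bash
python3 -c "
from cell import sign_off
print(sign_off())"
```

```text
the job is handed in; nothing more can be done
None
```

I handed the job in: all three lids were prised loose and are in the bowl, the lifter lies in the drawer, the drawer is shut at its latched position, and the pots are standing. I put the lifter back in the drawer before moving the lids to the bowl.

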